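# Pack the jam pots into the bread station's chest

## Task

Set the honey jar that stands on the wooden chest's flap aside on a free spot of the table and lift the hinged flap fully open, upright or beyond, then stand all the square jam pots on the chest's floor in one row along the wall across from the hinge: the first pushed snugly into the far corner of that wall (the corner away from the robot), each next one pushed against the same wall and against the pot before it, square to the walls and without gaps. When all are in, swing the flap fully shut again and stand the honey jar back on top of it; leave the other tableware where it is.

Things in the scene. Friction and masses are not known exactly. Their poses are not given: they have to be found in the camera images.
- chest: fixed pale-wood chest, open-topped box under the flap: outside 296 (x) x 130 (y) x 90 mm high, walls and floor 8 mm thick, so inside 280 x 114 mm and 82 mm deep. Origin at the centre of its underside; its x axis runs along its length, away from the robot (turned by up to 0.14 rad), y to the robot's left towards the hinge side, z up
- corner (a point): the reference corner, inside the chest, at floor level: where the far end wall (chest +x) meets the long wall across from the hinge (chest -y); at (140, -57, 8) mm in the chest's frame. Its axes are the chest's
- flap (a joint): angle of the flap in rad: 0 shut (lying flat on the walls), about 1.57 upright, stop at 2.0, leaning well clear of the opening. It starts shut. The hinge is stiff, so it stays where it is left; moving it takes about 2 to 7 N at the handle
- flap_hinge (a point): middle of the hinge line, which runs along the chest's x at the top of its +y long wall, (0, 65, 90) mm in the chest's frame. The flap is a board 296 x 130 x 8 mm, its underside at the hinge line's height when shut; it opens upward, its -y edge rising and swinging over to +y
- flap_grip (a point): middle of the flap's steel bar handle: a round bar 10 mm thick, 90 mm long between its two posts, parallel to the hinge. With the flap shut it is 124 mm from the hinge line towards -y and 50 mm above it (42 mm above the board's top); it turns with the flap (frame as the chest's when shut). It can be pinched from above across its thickness and turns between the fingers
- pot1: a square lidded jam pot, white ceramic with a brown wooden lid: 64 x 64 mm in plan, 50 mm high to the flat top of its lid, on which stands a centred square wooden knob 14 x 14 mm and 26 mm tall (total height 76 mm); about 0.3 kg. Origin at the centre of its underside; z up, x and y along its sides. Two to four of the four pots are present; an absent one reads None
- pot2: a square lidded jam pot, white ceramic with a brown wooden lid: 64 x 64 mm in plan, 50 mm high to the flat top of its lid, on which stands a centred square wooden knob 14 x 14 mm and 26 mm tall (total height 76 mm); about 0.3 kg. Origin at the centre of its underside; z up, x and y along its sides. Two to four of the four pots are present; an absent one reads None
- pot3: a square lidded jam pot, white ceramic with a brown wooden lid: 64 x 64 mm in plan, 50 mm high to the flat top of its lid, on which stands a centred square wooden knob 14 x 14 mm and 26 mm tall (total height 76 mm); about 0.3 kg. Origin at the centre of its underside; z up, x and y along its sides. Two to four of the four pots are present; an absent one reads None
- pot4: a square lidded jam pot, white ceramic with a brown wooden lid: 64 x 64 mm in plan, 50 mm high to the flat top of its lid, on which stands a centred square wooden knob 14 x 14 mm and 26 mm tall (total height 76 mm); about 0.3 kg. Origin at the centre of its underside; z up, x and y along its sides. Two to four of the four pots are present; an absent one reads None
- honey_jar: round amber glass jar with a brass-coloured cap, 50 mm across, 75 mm high, about 0.2 kg; it starts standing on the shut flap (whose top is 98 mm above the table), on the half nearer the robot. Origin at the centre of its underside, z up
- sugar_bowl: bystander: round white lidded bowl, 64 mm across, 64 mm high, standing among the pots; origin under its centre
- mill: bystander: turned wooden pepper mill, 48 mm across, 110 mm high; origin under its centre
- mug: bystander: white mug, 76 mm across, 85 mm high; origin under its centre
- butter_dish: bystander: low white block-shaped dish 70 x 120 x 35 mm; origin under its centre
- tongs: bystander: steel bread tongs lying flat, 220 mm long, 12 mm high; origin at their middle on the table
- card: bystander: blank paper card in a wooden foot, 30 x 70 mm in plan, 65 mm high; origin under its centre

How it is judged:
On the way, in this order (a step that is already met when the one before it is completed fails the run):
1. the honey jar stands upright on the table (height (world z) of honey_jar below 0.01 m and angle between honey_jar's own z axis and vertical below 0.15 rad and linear speed of honey_jar below 0.03 m/s), for 0.2 s.
2. the flap is lifted upright (at least 1.25 rad) (value of joint flap above 1.25 rad), for 0.2 s.
3. all the pots stand packed in the row from the reference corner while the flap is still open ((x of pot1 in the frame of corner between -0.0375 and -0.029 m or (x of pot1 in the frame of corner between -0.107 and -0.093 m and ((x of pot2 in the frame of corner between -0.0375 and -0.029 m and distance between pot1 and pot2 below 0.0695 m) or (x of pot3 in the frame of corner between -0.0375 and -0.029 m and distance between pot1 and pot3 below 0.0695 m) or (x of pot4 in the frame of corner between -0.0375 and -0.029 m and distance between pot1 and pot4 below 0.0695 m))) or (x of pot1 in the frame of corner between -0.1765 and -0.157 m and ((x of pot2 in the frame of corner between -0.107 and -0.093 m and distance between pot1 and pot2 below 0.0695 m) or (x of pot3 in the frame of corner between -0.107 and -0.093 m and distance between pot1 and pot3 below 0.0695 m) or (x of pot4 in the frame of corner between -0.107 and -0.093 m and distance between pot1 and pot4 below 0.0695 m))) or (x of pot1 in the frame of corner between -0.246 and -0.221 m and ((x of pot2 in the frame of corner between -0.1765 and -0.157 m and distance between pot1 and pot2 below 0.0695 m) or (x of pot3 in the frame of corner between -0.1765 and -0.157 m and distance between pot1 and pot3 below 0.0695 m) or (x of pot4 in the frame of corner between -0.1765 and -0.157 m and distance between pot1 and pot4 below 0.0695 m)))) and y of pot1 in the frame of corner between 0.029 and 0.0375 m and z of pot1 in the frame of corner between -0.004 and 0.006 m and angle between each of pot1, pot2, pot3, pot4's own z axis and vertical below 0.08 rad and (angle between the x axis of pot1 and the x axis of chest, either way round below 0.1 rad or angle between the x axis of pot1 and the y axis of chest, either way round below 0.1 rad) and (x of pot2 in the frame of corner between -0.0375 and -0.029 m or (x of pot2 in the frame of corner between -0.107 and -0.093 m and ((x of pot1 in the frame of corner between -0.0375 and -0.029 m and distance between pot2 and pot1 below 0.0695 m) or (x of pot3 in the frame of corner between -0.0375 and -0.029 m and distance between pot2 and pot3 below 0.0695 m) or (x of pot4 in the frame of corner between -0.0375 and -0.029 m and distance between pot2 and pot4 below 0.0695 m))) or (x of pot2 in the frame of corner between -0.1765 and -0.157 m and ((x of pot1 in the frame of corner between -0.107 and -0.093 m and distance between pot2 and pot1 below 0.0695 m) or (x of pot3 in the frame of corner between -0.107 and -0.093 m and distance between pot2 and pot3 below 0.0695 m) or (x of pot4 in the frame of corner between -0.107 and -0.093 m and distance between pot2 and pot4 below 0.0695 m))) or (x of pot2 in the frame of corner between -0.246 and -0.221 m and ((x of pot1 in the frame of corner between -0.1765 and -0.157 m and distance between pot2 and pot1 below 0.0695 m) or (x of pot3 in the frame of corner between -0.1765 and -0.157 m and distance between pot2 and pot3 below 0.0695 m) or (x of pot4 in the frame of corner between -0.1765 and -0.157 m and distance between pot2 and pot4 below 0.0695 m)))) and y of pot2 in the frame of corner between 0.029 and 0.0375 m and z of pot2 in the frame of corner between -0.004 and 0.006 m and (angle between the x axis of pot2 and the x axis of chest, either way round below 0.1 rad or angle between the x axis of pot2 and the y axis of chest, either way round below 0.1 rad) and (x of pot3 in the frame of corner between -0.0375 and -0.029 m or (x of pot3 in the frame of corner between -0.107 and -0.093 m and ((x of pot1 in the frame of corner between -0.0375 and -0.029 m and distance between pot3 and pot1 below 0.0695 m) or (x of pot2 in the frame of corner between -0.0375 and -0.029 m and distance between pot3 and pot2 below 0.0695 m) or (x of pot4 in the frame of corner between -0.0375 and -0.029 m and distance between pot3 and pot4 below 0.0695 m))) or (x of pot3 in the frame of corner between -0.1765 and -0.157 m and ((x of pot1 in the frame of corner between -0.107 and -0.093 m and distance between pot3 and pot1 below 0.0695 m) or (x of pot2 in the frame of corner between -0.107 and -0.093 m and distance between pot3 and pot2 below 0.0695 m) or (x of pot4 in the frame of corner between -0.107 and -0.093 m and distance between pot3 and pot4 below 0.0695 m))) or (x of pot3 in the frame of corner between -0.246 and -0.221 m and ((x of pot1 in the frame of corner between -0.1765 and -0.157 m and distance between pot3 and pot1 below 0.0695 m) or (x of pot2 in the frame of corner between -0.1765 and -0.157 m and distance between pot3 and pot2 below 0.0695 m) or (x of pot4 in the frame of corner between -0.1765 and -0.157 m and distance between pot3 and pot4 below 0.0695 m)))) and y of pot3 in the frame of corner between 0.029 and 0.0375 m and z of pot3 in the frame of corner between -0.004 and 0.006 m and (angle between the x axis of pot3 and the x axis of chest, either way round below 0.1 rad or angle between the x axis of pot3 and the y axis of chest, either way round below 0.1 rad) and (x of pot4 in the frame of corner between -0.0375 and -0.029 m or (x of pot4 in the frame of corner between -0.107 and -0.093 m and ((x of pot1 in the frame of corner between -0.0375 and -0.029 m and distance between pot4 and pot1 below 0.0695 m) or (x of pot2 in the frame of corner between -0.0375 and -0.029 m and distance between pot4 and pot2 below 0.0695 m) or (x of pot3 in the frame of corner between -0.0375 and -0.029 m and distance between pot4 and pot3 below 0.0695 m))) or (x of pot4 in the frame of corner between -0.1765 and -0.157 m and ((x of pot1 in the frame of corner between -0.107 and -0.093 m and distance between pot4 and pot1 below 0.0695 m) or (x of pot2 in the frame of corner between -0.107 and -0.093 m and distance between pot4 and pot2 below 0.0695 m) or (x of pot3 in the frame of corner between -0.107 and -0.093 m and distance between pot4 and pot3 below 0.0695 m))) or (x of pot4 in the frame of corner between -0.246 and -0.221 m and ((x of pot1 in the frame of corner between -0.1765 and -0.157 m and distance between pot4 and pot1 below 0.0695 m) or (x of pot2 in the frame of corner between -0.1765 and -0.157 m and distance between pot4 and pot2 below 0.0695 m) or (x of pot3 in the frame of corner between -0.1765 and -0.157 m and distance between pot4 and pot3 below 0.0695 m)))) and y of pot4 in the frame of corner between 0.029 and 0.0375 m and z of pot4 in the frame of corner between -0.004 and 0.006 m and (angle between the x axis of pot4 and the x axis of chest, either way round below 0.1 rad or angle between the x axis of pot4 and the y axis of chest, either way round below 0.1 rad) and value of joint flap above 0.6 rad), for 0.2 s.
At the end, for the whole second after the job is handed in: All pots upright and square (0.1 rad) on the chest floor, within 5 mm of the long wall away from the hinge, the first within 5 mm of the far end wall, each other within 5 mm of the pot before; at rest; flap shut (under 0.06 rad), the honey jar standing upright on it ((x of pot1 in the frame of corner between -0.0375 and -0.029 m or (x of pot1 in the frame of corner between -0.107 and -0.093 m and ((x of pot2 in the frame of corner between -0.0375 and -0.029 m and distance between pot1 and pot2 below 0.0695 m) or (x of pot3 in the frame of corner between -0.0375 and -0.029 m and distance between pot1 and pot3 below 0.0695 m) or (x of pot4 in the frame of corner between -0.0375 and -0.029 m and distance between pot1 and pot4 below 0.0695 m))) or (x of pot1 in the frame of corner between -0.1765 and -0.157 m and ((x of pot2 in the frame of corner between -0.107 and -0.093 m and distance between pot1 and pot2 below 0.0695 m) or (x of pot3 in the frame of corner between -0.107 and -0.093 m and distance between pot1 and pot3 below 0.0695 m) or (x of pot4 in the frame of corner between -0.107 and -0.093 m and distance between pot1 and pot4 below 0.0695 m))) or (x of pot1 in the frame of corner between -0.246 and -0.221 m and ((x of pot2 in the frame of corner between -0.1765 and -0.157 m and distance between pot1 and pot2 below 0.0695 m) or (x of pot3 in the frame of corner between -0.1765 and -0.157 m and distance between pot1 and pot3 below 0.0695 m) or (x of pot4 in the frame of corner between -0.1765 and -0.157 m and distance between pot1 and pot4 below 0.0695 m)))) and y of pot1 in the frame of corner between 0.029 and 0.0375 m and z of pot1 in the frame of corner between -0.004 and 0.006 m and angle between each of pot1, pot2, pot3, pot4's own z axis and vertical below 0.08 rad and (angle between the x axis of pot1 and the x axis of chest, either way round below 0.1 rad or angle between the x axis of pot1 and the y axis of chest, either way round below 0.1 rad) and (x of pot2 in the frame of corner between -0.0375 and -0.029 m or (x of pot2 in the frame of corner between -0.107 and -0.093 m and ((x of pot1 in the frame of corner between -0.0375 and -0.029 m and distance between pot2 and pot1 below 0.0695 m) or (x of pot3 in the frame of corner between -0.0375 and -0.029 m and distance between pot2 and pot3 below 0.0695 m) or (x of pot4 in the frame of corner between -0.0375 and -0.029 m and distance between pot2 and pot4 below 0.0695 m))) or (x of pot2 in the frame of corner between -0.1765 and -0.157 m and ((x of pot1 in the frame of corner between -0.107 and -0.093 m and distance between pot2 and pot1 below 0.0695 m) or (x of pot3 in the frame of corner between -0.107 and -0.093 m and distance between pot2 and pot3 below 0.0695 m) or (x of pot4 in the frame of corner between -0.107 and -0.093 m and distance between pot2 and pot4 below 0.0695 m))) or (x of pot2 in the frame of corner between -0.246 and -0.221 m and ((x of pot1 in the frame of corner between -0.1765 and -0.157 m and distance between pot2 and pot1 below 0.0695 m) or (x of pot3 in the frame of corner between -0.1765 and -0.157 m and distance between pot2 and pot3 below 0.0695 m) or (x of pot4 in the frame of corner between -0.1765 and -0.157 m and distance between pot2 and pot4 below 0.0695 m)))) and y of pot2 in the frame of corner between 0.029 and 0.0375 m and z of pot2 in the frame of corner between -0.004 and 0.006 m and (angle between the x axis of pot2 and the x axis of chest, either way round below 0.1 rad or angle between the x axis of pot2 and the y axis of chest, either way round below 0.1 rad) and (x of pot3 in the frame of corner between -0.0375 and -0.029 m or (x of pot3 in the frame of corner between -0.107 and -0.093 m and ((x of pot1 in the frame of corner between -0.0375 and -0.029 m and distance between pot3 and pot1 below 0.0695 m) or (x of pot2 in the frame of corner between -0.0375 and -0.029 m and distance between pot3 and pot2 below 0.0695 m) or (x of pot4 in the frame of corner between -0.0375 and -0.029 m and distance between pot3 and pot4 below 0.0695 m))) or (x of pot3 in the frame of corner between -0.1765 and -0.157 m and ((x of pot1 in the frame of corner between -0.107 and -0.093 m and distance between pot3 and pot1 below 0.0695 m) or (x of pot2 in the frame of corner between -0.107 and -0.093 m and distance between pot3 and pot2 below 0.0695 m) or (x of pot4 in the frame of corner between -0.107 and -0.093 m and distance between pot3 and pot4 below 0.0695 m))) or (x of pot3 in the frame of corner between -0.246 and -0.221 m and ((x of pot1 in the frame of corner between -0.1765 and -0.157 m and distance between pot3 and pot1 below 0.0695 m) or (x of pot2 in the frame of corner between -0.1765 and -0.157 m and distance between pot3 and pot2 below 0.0695 m) or (x of pot4 in the frame of corner between -0.1765 and -0.157 m and distance between pot3 and pot4 below 0.0695 m)))) and y of pot3 in the frame of corner between 0.029 and 0.0375 m and z of pot3 in the frame of corner between -0.004 and 0.006 m and (angle between the x axis of pot3 and the x axis of chest, either way round below 0.1 rad or angle between the x axis of pot3 and the y axis of chest, either way round below 0.1 rad) and (x of pot4 in the frame of corner between -0.0375 and -0.029 m or (x of pot4 in the frame of corner between -0.107 and -0.093 m and ((x of pot1 in the frame of corner between -0.0375 and -0.029 m and distance between pot4 and pot1 below 0.0695 m) or (x of pot2 in the frame of corner between -0.0375 and -0.029 m and distance between pot4 and pot2 below 0.0695 m) or (x of pot3 in the frame of corner between -0.0375 and -0.029 m and distance between pot4 and pot3 below 0.0695 m))) or (x of pot4 in the frame of corner between -0.1765 and -0.157 m and ((x of pot1 in the frame of corner between -0.107 and -0.093 m and distance between pot4 and pot1 below 0.0695 m) or (x of pot2 in the frame of corner between -0.107 and -0.093 m and distance between pot4 and pot2 below 0.0695 m) or (x of pot3 in the frame of corner between -0.107 and -0.093 m and distance between pot4 and pot3 below 0.0695 m))) or (x of pot4 in the frame of corner between -0.246 and -0.221 m and ((x of pot1 in the frame of corner between -0.1765 and -0.157 m and distance between pot4 and pot1 below 0.0695 m) or (x of pot2 in the frame of corner between -0.1765 and -0.157 m and distance between pot4 and pot2 below 0.0695 m) or (x of pot3 in the frame of corner between -0.1765 and -0.157 m and distance between pot4 and pot3 below 0.0695 m)))) and y of pot4 in the frame of corner between 0.029 and 0.0375 m and z of pot4 in the frame of corner between -0.004 and 0.006 m and (angle between the x axis of pot4 and the x axis of chest, either way round below 0.1 rad or angle between the x axis of pot4 and the y axis of chest, either way round below 0.1 rad) and x of honey_jar in the frame of chest between -0.135 and 0.135 m and y of honey_jar in the frame of chest between -0.06 and 0.06 m and height (world z) of honey_jar between 0.09 and 0.106 m and angle between honey_jar's own z axis and vertical below 0.1 rad and linear speed of each of honey_jar, pot1, pot2, pot3, pot4 below 0.02 m/s and value of joint flap below 0.06 rad); the robot touches nothing.
It fails at once if a piece of the other tableware is knocked away (moved 6 cm) (distance of any of sugar_bowl, mill, mug, butter_dish, tongs, card from where it was at the start of the episode above 0.06 m).
It fails at once if a piece of the other tableware is knocked over (angle between any of sugar_bowl, mill, mug, butter_dish, tongs, card's own z axis and vertical above 0.7 rad).
Of pot1, pot2, pot3, pot4 only 2 to 4 are there at a start; the rules pass over those that are not, and their reading is None.
At some moment in a run one of pot1, pot2, pot3, pot4 may be knocked a few centimetres aside while the robot is not near it.
It also fails if it takes over 210 s, if anything falls off the work surface, if the arm or the gripper's body presses on something with over 40 N, if the wrist force passes 120 N, or if a joint passes its speed limit or range.

## Robot

A 6-joint arm with a two-finger parallel gripper is mounted at the origin on the work surface. World frame = base frame: x ahead of the robot, y to its left, z up, the work surface at z = 0. Lengths are in m, angles in rad, forces in N, time in s.
With the tool pointing down it reaches from about 0.325 to 1 m from the base axis. Payload 5.1 kg.
Tool frame: the origin (TCP) lies at the very end of the fingers, on their centre line; the grasp point (between the pads) lies 19 mm behind it; y points along the fingers, z is the direction in which the jaws open and shut, and the axes are right-handed (so a half turn about y gives the same grasp; the last joint's range is limited). The gripper opens to 85 mm and grips with 20 to 120 N. Pads are 22 mm wide; open, the fingers measure 114 mm over their backs; the gripper's body (76 mm by 85 mm) begins 54 mm behind the grasp point. The pads swing forward as they close: fully open they stand 13 mm farther back than shut.
Start: joints at [-1.244, 0.124, 1.65, -0, 1.367, -0.083], TCP at [0.259, -0.596, 0.199] pointing down, gripper open.
Joint ranges: [-2.61, 2.61], [-1.02, 2.33], [0.03, 2.71], [-1.35, 4.49], [0.32, 2.68], [-2.91, 2.91]. Speed limits (rad/s): [2.57, 2.57, 3.14, 3.14, 3.14, 3.14].

## Interface

Orientations are given as a unit quaternion [x, y, z, w].
In Python, from rig import env gives the robot as it stands.
- The arm moves only by the tool play_rows, never from a script. Its arguments are lists of equal length, an entry for each row: "turn": the turn, a rotation vector about the tool's x, y, z scaled (see below), a list of three; "travel": the shift along the tool's x, y, z scaled (see below), a list of three; "fingers": the gripper's target within -1 to 1 (fully open at 1, half-way at 0, shut at -1). A call has 1 to 10 rows; each row shifts and turns the commanded pose from where the row before left it, along the tool's axes as they then stand; what a row does not reach is not made up. The controller multiplies each number of a shift by 20 mm and each number of a turn by 6 degrees. A row lasts 1/8 s, in which the tool goes at most 62.5 mm and 10.7 degrees, less where a joint would pass 70% of its speed; a pose out of reach is approached as far as the arm can. A call with a number of a shift or a turn outside -1 to 1 is refused whole. A call with a gripper value outside its range is refused whole. The fingers move at their own pace and stop on an object; "newtons" is the grip in N (left out, the last holds). Time passes only in rows, so rows that do not move let the fingers close. It gives the time, the measured TCP pose, the force and the opening at its end, in the units of the state.
- env.get_obs(): the state, without advancing time (a new reading comes with each control period).
- env.grab_frame(name): name is "side" or "top"; returns the picture (420x560x3 uint8, red, green, blue); there is no depth.
- env.camera_info(name): a dict with "intrinsics" (3x3 intrinsics, pixels), "pose" (4x4, takes a point from camera to world coordinates). Camera axes: x right, y up, looking along -z (the intrinsics and any distortion apply to the point x, -y, -z); pixel columns grow to the right and rows downward; lengths in m; the calibration is good to about 2 mm. A picture is of the moment at which its call begins. camera_info takes no time and is no camera call.
- env.sign_off(): hands the job in, once; it reports no verdict.
The state is a dict: "time_s": time; "joint_positions": joint angles; "joint_vel": joint speeds; "joint_torque": joint torques, N m; "position": TCP position; "tool_rot": TCP orientation; "force": force on the tool from outside, world axes, zero at the start; "ft_torque": the same for the moment, N m; "finger_gap": finger opening in m.
Only numpy, scipy, OpenCV 4.12 (cv2) and the standard library are available. Lean on these libraries where they do the work, as an engineer would, in place of code of your own. Each camera call takes 0.05 s, during which the arm holds its last target. There are 200 camera calls.

## Working session

There is one attempt and no reset: what is moved stays moved. The work goes in short steps, Python scripts to look and compute and a tool call to move; the robot and the scene stay as the last step left them, time stands still between calls to the robot, and variables do not carry over. Pictures are saved under pics/ and viewed, about 12 in all and at most 16, crops included, and the job is handed in when it is done.

Besides the shell and the picture viewer there is one more tool, called after "Request:" in YAML: its name, and indented under it one key for each argument. play_rows: Moves the arm, as the interface text tells. Its arguments: {"type":"object","properties":{"turn":{"type":"array"},"travel":{"type":"array"},"fingers":{"type":"array"},"newtons":{"type":"number"}},"required":["turn","travel","fingers"]}

```bash
ls; mkdir -p pics
python3 - <<'E'
from rig import env
import cv2
o=env.get_obs();print({k:(v if not hasattr(v,'round') else v) for k,v in o.items()})
for n in("top","side"):
    f=env.grab_frame(n);cv2.imwrite(f"pics/{n}0.png",f[:,:,::-1]);c=env.camera_info(n);print(n,c)
E
```

```text
pics
{'time_s': 0.0, 'joint_positions': array([-1.24356950e+00,  1.24500369e-01,  1.65169471e+00, -2.24873042e-05,
        1.36748770e+00, -8.26204532e-02]), 'joint_vel': array([-0.00043768, -0.00102073, -0.00152402, -0.00066307, -0.00047603,
       -0.00050208]), 'joint_torque': array([ 1.80380139e-04, -4.23615074e+01, -3.65451515e+01, -1.24500812e-04,
        6.93575072e-03, -1.59934919e-07]), 'position': array([ 0.258739  , -0.59553682,  0.19754391]), 'tool_rot': array([-0.14399024,  0.69304345, -0.69157844,  0.14379448]), 'force': array([-0.11682675,  1.27874946,  0.44657292]), 'ft_torque': array([0.00944556, 0.02153709, 0.00311279]), 'finger_gap': 0.08525845145707542}
top {'intrinsics': array([[438.14495163,   0.        , 287.69361445],
       [  0.        , 438.14495163, 209.07566344],
       [  0.        ,   0.        ,   1.        ]]), 'pose': array([[ 0.01913666,  0.98669783, -0.16143479,  0.37297486],
       [-0.99980035,  0.0198136 ,  0.00258427, -0.07918143],
       [ 0.0057485 ,  0.1613531 ,  0.98688   ,  1.16646438],
       [ 0.        ,  0.        ,  0.        ,  1.        ]])}
side {'intrinsics': array([[446.36452371,   0.        , 281.06774297],
       [  0.        , 446.36452371, 208.36393402],
       [  0.        ,   0.        ,   1.        ]]), 'pose': array([[-0.86899096,  0.25533684, -0.4238606 ,  0.0980474 ],
       [-0.49459193, -0.47464918,  0.72807072,  0.70729274],
       [-0.01528181,  0.84232491,  0.53875339,  0.69780298],
       [ 0.        ,  0.        ,  0.        ,  1.        ]])}
```

View pics/top0.png

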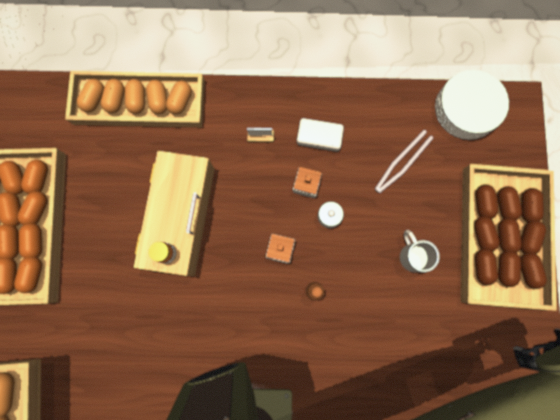

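View pics/side0.png

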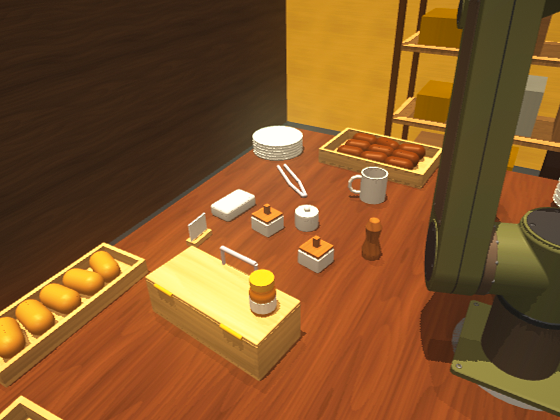

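The top view shows the chest at about (172,213), jar cap at (160,252), handle at (194,213) and two pots at (307,182) and (280,248). The sugar bowl is at (331,214), the mill at (316,291), the card at (260,133), and the butter dish, tongs and mug lie further right. The side view confirms two pots. Next I'll segment these for positions.

```bash
cat > h.py <<'E'
import numpy as np, cv2
from rig import env
from scipy.spatial.transform import Rotation as R
def w(name,px,z):
    c=env.camera_info(name);K=c["intrinsics"];T=c["pose"]
    px=np.atleast_2d(np.float64(px)); d=np.c_[(px[:,0]-K[0,2])/K[0,0],-(px[:,1]-K[1,2])/K[1,1],-np.ones(len(px))]@T[:3,:3].T
    s=(z-T[2,3])/d[:,2]; return T[:3,3]+d*s[:,None]
def proj(name,P):
    c=env.camera_info(name);K=c["intrinsics"];T=c["pose"]
    q=(np.atleast_2d(P)-T[:3,3])@T[:3,:3]
    return np.c_[K[0,0]*q[:,0]/-q[:,2]+K[0,2],K[1,1]*-q[:,1]/-q[:,2]+K[1,2]]
def hsv(f): return cv2.cvtColor(f,cv2.COLOR_RGB2HSV)
def blobs(m,lo=40,hi=1e9):
    n,l,s,c=cv2.connectedComponentsWithStats(m.astype(np.uint8)); 
    return [(c[i],s[i],l==i) for i in range(1,n) if lo<=s[i,4]<=hi]
def rect(m):
    p=max(cv2.findContours(m.astype(np.uint8),0,1)[0],key=cv2.contourArea); return cv2.minAreaRect(p)
def tool():
    o=env.get_obs(); r=R.from_quat(o["tool_rot"]); return o["position"],r.as_matrix(),o
def chestpts(C,yaw,P): return np.asarray(C)+np.atleast_2d(P)@R.from_euler('z',yaw).as_matrix().T
E
python3 - <<'E'
from h import *
p,M,o=tool();print("tool",p,M.round(3).tolist())
f=cv2.imread("pics/top0.png")[:,:,::-1].copy();H=hsv(f)
for (u,v) in [(170,200),(197,240),(300,178),(308,187),(160,252),(331,214),(275,244),(140,200)]: print(u,v,H[v,u])
z=cv2.resize(f[130:300,120:345],None,fx=3.5,fy=3.5,interpolation=cv2.INTER_CUBIC);cv2.imwrite("pics/z0.png",z[:,:,::-1])
E
```

```text
tool [ 0.25875576 -0.59559623  0.19765496] [[-0.917, -0.001, 0.398], [-0.398, 0.002, -0.917], [-0.0, -1.0, -0.002]]
170 200 [ 22 112 243]
197 240 [ 17 136  88]
300 178 [ 12 165 222]
308 187 [ 13 161 229]
160 252 [ 29 132 243]
331 214 [ 28  17 239]
275 244 [ 12 163 224]
140 200 [  9 157 120]
```

View pics/z0.png

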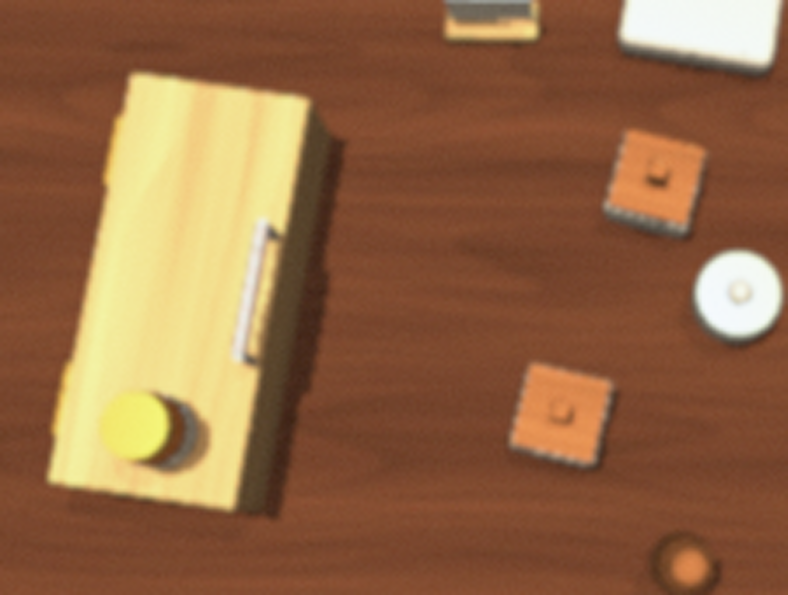

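The zoom shows the flap corners at (131,73), (311,98), (238,511) and (49,483). The pot lids are both turned about 10°, with knobs at (658,172) and (560,412), and the jar cap is at (135,427).

Run:
```python
from h import *
f=cv2.imread("pics/top0.png")[:,:,::-1].copy();H=hsv(f)
un=lambda p:(np.array(p)+.5)/3.5-.5+[120,130]
c=w("top",un([(131,73),(311,98),(238,511),(49,483)]),.098);print(c.round(4))
C=c.mean(0);ax=(c[0]+c[1]-c[2]-c[3])/2;ay=(c[0]+c[3]-c[1]-c[2])/2
print("C",C.round(4),"L",np.linalg.norm(ax),np.linalg.norm(ay),"yaw",np.arctan2(ax[1],ax[0]),np.arctan2(-ay[0],ay[1]))
m=(H[...,0]>=8)&(H[...,0]<=17)&(H[...,1]>140)&(H[...,2]>185)
m[:,:240]=0;m[300:]=0;m[:,345:]=0
m=cv2.morphologyEx(m.astype(np.uint8),cv2.MORPH_CLOSE,np.ones((5,5)))
for b in blobs(m,150):
    ctr,sz,a=rect(b[2]); q=w("top",cv2.boxPoints((ctr,sz,a)),.05)
    e=q[1]-q[0];print("pot",b[1][4],q.mean(0).round(4),np.linalg.norm(q[1]-q[0]).round(4),np.linalg.norm(q[2]-q[1]).round(4),"yaw",np.arctan2(e[1],e[0])%(np.pi/2)) 
m=(H[...,0]>=26)&(H[...,0]<=32)&(H[...,1]>150)
m=m|((H[...,0]>=26)&(H[...,0]<=31)&(H[...,1]>120)); m[:230]=0;m[270:]=0;m[:,:140]=0;m[:,180:]=0
for b in blobs(m,60): print("cap",b[1],w("top",b[0],.173).round(4))
print("cap man",w("top",un((135,427)),.173),"knobs",w("top",un([(658,170),(560,411)]),.076))
print("handle",w("top",un([(269,222),(240,358)]),.14), "bowl",w("top",un((738,295)),.06),"mill",w("top",un((687,567)),.11),"card",w("top",un((492,20)),.03))
```

```text
[[0.6908 0.2502 0.098 ]
 [0.6749 0.1198 0.098 ]
 [0.3805 0.1558 0.098 ]
 [0.3971 0.287  0.098 ]]
C [0.5358 0.2032 0.098 ] L 0.29626977225293255 0.1318148427045901 yaw -0.12309975288008343 -0.12349602471997294
pot 475 [ 0.6338 -0.1317  0.05  ] 0.0591 0.0572 yaw 1.347727308570457
pot 525 [ 0.4569 -0.064   0.05  ] 0.0587 0.0584 yaw 1.3655467895741171
cap [148 242  20  19 299] [[0.4335 0.2096 0.173 ]]
cap man [[0.43224975 0.20864131 0.173     ]] knobs [[ 0.63216474 -0.13141032  0.076     ]
 [ 0.45524309 -0.06385525  0.076     ]]
handle [[0.57519162 0.13635024 0.14      ]
 [0.4817653  0.15089586 0.14      ]] bowl [[ 0.54360269 -0.19170105  0.06      ]] mill [[ 0.34879732 -0.15268009  0.11      ]] card [[ 0.75915544 -0.00407038  0.03      ]]
```

Request:
play_rows:
  turn:
    - [0,0.85,0]
    - [0,0.85,0]
    - [0,0.85,0]
    - [0,0.85,0]
    - [0,0.85,0]
    - [0,0.85,0]
    - [0,0,0]
    - [0,0,0]
    - [0,0,0]
    - [0,0,0]
  travel:
    - [-0.5,-0.3,-1]
    - [-0.5,-0.3,-1]
    - [-0.5,-0.3,-1]
    - [-0.5,-0.3,-1]
    - [-0.5,-0.3,-1]
    - [-0.5,-0.3,-1]
    - [-0.3,0,-1]
    - [-0.3,0,-1]
    - [-0.3,0,-1]
    - [0,0,-1]
  fingers: [1,1,1,1,1,1,1,1,1,1]
  newtons: 30

```text
time_s: 1.35
position: [0.3233, -0.3901, 0.2345]
tool_rot: [0.043, 0.706, -0.706, -0.044]
force: [1.0, -0.1, 0.4]
finger_gap: 0.0854
```

Request:
play_rows:
  turn:
    - [0,0,0]
    - [0,0,0]
    - [0,0,0]
    - [0,0,0]
    - [0,0,0]
    - [0,0,0]
    - [0,0,0]
    - [0,0,0]
    - [0,0,0]
    - [0,0,0]
  travel:
    - [0,0,-1]
    - [0,0,-1]
    - [0,0,-1]
    - [0,0,-1]
    - [0,0,-1]
    - [0,0,-1]
    - [0,0,-1]
    - [0,0,-1]
    - [0,0,-1]
    - [0,0,-1]
  fingers: [1,1,1,1,1,1,1,1,1,1]

```text
time_s: 2.6
position: [0.3478, -0.1917, 0.2348]
tool_rot: [-0.044, -0.706, 0.706, 0.044]
force: [-0.2, -0.3, 0.5]
finger_gap: 0.0859
```

Request:
play_rows:
  turn:
    - [0,0,0]
    - [0,0,0]
    - [0,0,0]
    - [0,0,0]
    - [0,0,0]
    - [0,0,0]
    - [0,0,0]
    - [0,0,0]
    - [0,0,0]
    - [0,0,0]
  travel:
    - [0,0,-1]
    - [0,0,-1]
    - [0,0,-1]
    - [0,0,-1]
    - [0,0,-1]
    - [0,0,-1]
    - [0,0,-1]
    - [0,0,-1]
    - [0,0,-1]
    - [0,0,-1]
  fingers: [1,1,1,1,1,1,1,1,1,1]

```text
time_s: 3.85
position: [0.3722, 0.0067, 0.2349]
tool_rot: [-0.044, -0.706, 0.706, 0.044]
force: [-0.4, 0.4, -0.3]
finger_gap: 0.0855
```

```bash
cat >> h.py <<'E'
C=np.array([.5358,.2032,0]);YAW=-.123
def W(x,y,z): return chestpts(C,YAW,[x,y,z])[0]   # chest -> world
def to(P,yaw=None):
    p,M,o=tool(); jy=np.arctan2(M[1,2],M[0,2])
    print("units",((np.asarray(P)-p)@M/.02).round(2),"jawyaw",jy.round(4), "chest-frame tcp",((p-C)@R.from_euler('z',YAW).as_matrix()).round(4),"F",o["force"].round(1),"gap",round(o["finger_gap"],4),"t",round(o["time_s"],1), "" if yaw is None else f"turn-y {np.degrees(jy-yaw)/6:.2f}")
E
python3 -c "
from h import *
to([.433,.2092,.120]); print(((np.array([[.433,.2092,0],[.37,.04,0]])-C)@R.from_euler('z',YAW).as_matrix()))"
```

```text
units [ -1.76   5.74 -10.42] jawyaw -1.6949 chest-frame tcp [-0.1382 -0.2151  0.2349] F [-0.4  0.4 -0.3] gap 0.0855 t 3.9 
[[-0.10275949 -0.00665787  0.        ]
 [-0.14452436 -0.18230905  0.        ]]
```

Request:
play_rows:
  turn:
    - [0,0,0]
    - [0,0,0]
    - [0,0,0]
    - [0,0,0]
    - [0,0,0]
    - [0,0,0]
    - [0,0,0]
    - [0,0,0]
    - [0,0,0]
    - [0,0,0]
  travel:
    - [-0.18,0,-1]
    - [-0.18,0,-1]
    - [-0.18,0,-1]
    - [-0.18,0,-1]
    - [-0.18,0,-1]
    - [-0.18,0,-1]
    - [-0.18,0,-1]
    - [-0.18,0,-1]
    - [-0.16,0,-1]
    - [-0.16,0,-1]
  fingers: [1,1,1,1,1,1,1,1,1,1]

```text
time_s: 5.1
position: [0.432, 0.2008, 0.2348]
tool_rot: [-0.044, -0.706, 0.706, 0.044]
force: [0.1, -0.5, -0.0]
finger_gap: 0.0858
```

Request:
play_rows:
  turn:
    - [0,0,0]
    - [0,0,0]
    - [0,0,0]
    - [0,0,0]
    - [0,0,0]
    - [0,0,0]
    - [0,0,0]
    - [0,0,0]
    - [0,0,0]
    - [0,0,0]
  travel:
    - [0,0.8,-0.42]
    - [0,1,0]
    - [0,1,0]
    - [0,1,0]
    - [0,1,0]
    - [0,0.9,0]
    - [0,0,0]
    - [0,0,0]
    - [0,0,0]
    - [0,0,0]
  fingers: [1,1,1,1,1,1,1,-1,-1,-1]

```text
time_s: 6.35
position: [0.4341, 0.2082, 0.1222]
tool_rot: [0.045, 0.706, -0.705, -0.043]
force: [-1.2, 0.3, 3.7]
finger_gap: 0.0439
```

Request:
play_rows:
  turn:
    - [0,0,0]
    - [0,0,0]
    - [0,0,0]
    - [0,0,0]
    - [0,0,0]
    - [0,0,0]
    - [0,0,0]
    - [0,0,0]
  travel:
    - [0,0,0]
    - [0,0,0]
    - [0,0,0]
    - [0,-0.5,0]
    - [0,-1,0]
    - [0,-1,0]
    - [0,-1,0]
    - [0,-0.5,0]
  fingers: [-1,-1,-1,-1,-1,-1,-1,-1]

```text
time_s: 7.35
position: [0.4339, 0.2081, 0.2028]
tool_rot: [0.045, 0.706, -0.705, -0.043]
force: [0.1, -0.3, -1.3]
finger_gap: 0.044
```

```bash
python3 -c "
from h import *
f=env.grab_frame('side');cv2.imwrite('pics/s1.png',cv2.resize(f[180:400,120:400],None,fx=2.5,fy=2.5)[:,:,::-1])
to([.37,.04,.2])"
```

```text
units [2.15 0.16 8.75] jawyaw -1.6951 chest-frame tcp [-0.1013 -0.0074  0.2037] F [ 0.7 -0.6 -0.9] gap 0.0437 t 7.4
```

View pics/s1.png

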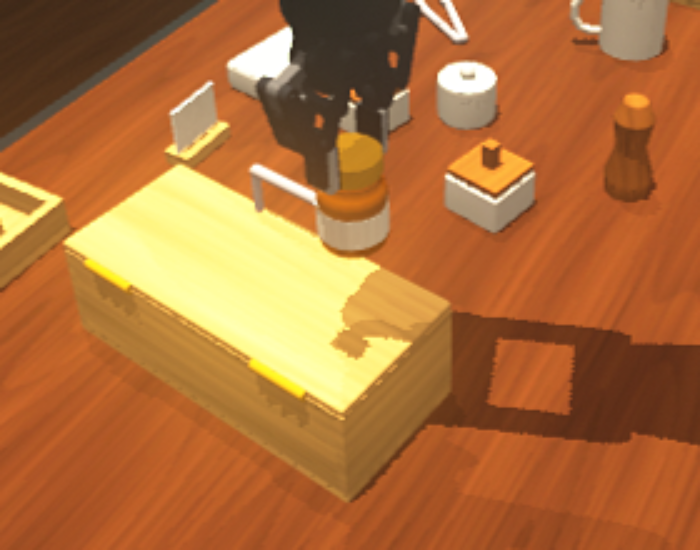

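The jar is held upright, waist-gripped, at about (355,190) in the crop, above the flap. Next I'll set it down in front of the chest at about (0.37, 0.04).

Request:
play_rows:
  turn:
    - [0,0,0]
    - [0,0,0]
    - [0,0,0]
    - [0,0,0]
    - [0,0,0]
    - [0,0,0]
    - [0,0,0]
    - [0,0,0]
    - [0,0,0]
    - [0,0,0]
  travel:
    - [0.2,0,0.75]
    - [0.2,0,1]
    - [0.25,0,1]
    - [0.25,0,1]
    - [0.25,0,1]
    - [0.25,0,1]
    - [0.25,0,1]
    - [0.25,0,1]
    - [0.25,0,1]
    - [0,1,0]
  fingers: [-1,-1,-1,-1,-1,-1,-1,-1,-1,-1]

```text
time_s: 8.65
position: [0.3691, 0.0382, 0.181]
tool_rot: [-0.046, -0.706, 0.706, 0.044]
force: [0.4, 0.5, -2.3]
finger_gap: 0.0441
```

Request:
play_rows:
  turn:
    - [0,0,0]
    - [0,0,0]
    - [0,0,0]
    - [0,0,0]
    - [0,0,0]
    - [0,0,0]
    - [0,0,0]
    - [0,0,0]
    - [0,0,0]
    - [0,0,0]
  travel:
    - [0,1,0]
    - [0,1,0]
    - [0,1,0]
    - [0,1,0]
    - [0,1,0]
    - [0,1,0]
    - [0,1,0]
    - [0,0.5,0]
    - [0,0.2,0]
    - [0,0,0]
  fingers: [-1,-1,-1,-1,-1,-1,-1,-1,-1,-1]

```text
time_s: 9.9
position: [0.3689, 0.0396, 0.0268]
tool_rot: [0.044, 0.706, -0.706, -0.044]
force: [-0.4, -0.8, -1.2]
finger_gap: 0.0438
```

Request:
play_rows:
  turn:
    - [0,0,0]
    - [0,0,0]
    - [0,0,0]
    - [0,0,0]
    - [0,0,0]
    - [0,0,0]
    - [0,0,0]
    - [0,0,0]
    - [0,0,0]
    - [0,0,0]
  travel:
    - [0,0.1,0]
    - [0,0,0]
    - [0,0,0]
    - [0,0,0]
    - [0,0,0]
    - [0,-0.5,0]
    - [0,-1,0]
    - [0,-1,0]
    - [0,-1,0]
    - [0,-1,0]
  fingers: [-1,-1,1,1,1,1,1,1,1,1]

```text
time_s: 11.15
position: [0.3691, 0.0396, 0.1163]
tool_rot: [0.044, 0.706, -0.706, -0.044]
force: [0.6, 0.9, 0.5]
finger_gap: 0.0855
```

Request:
play_rows:
  turn:
    - [0,0,0]
    - [0,0,0]
    - [0,0,0]
    - [0,0,0]
    - [0,0,0]
    - [0,0,0]
    - [0,0,0]
    - [0,0,0]
  travel:
    - [0,-1,0]
    - [0,-1,0]
    - [0,-1,0]
    - [0,-1,0]
    - [-1,-0.5,-1]
    - [-1,0,-1]
    - [-1,0,-1]
    - [-1,0,-1]
  fingers: [1,1,1,1,1,1,1,1]

```text
time_s: 12.15
position: [0.459, 0.1097, 0.2057]
tool_rot: [0.044, 0.706, -0.706, -0.044]
force: [-0.3, -0.1, 0.1]
finger_gap: 0.0855
```

```bash
python3 -c "
from h import *
f=env.grab_frame('top');cv2.imwrite('pics/t2.png',f[:,:,::-1])
to(W(0,-.059,.121),-1.694)
H=hsv(f);m=(H[...,0]>=24)&(H[...,0]<=32)&(H[...,1]>120)&(H[...,2]>150);m[:245]=0
for b in blobs(m,60): print(b[0],b[1],w('top',b[0],.075))"
```

```text
units [-3.15  4.24 -2.07] jawyaw -1.6942 chest-frame tcp [-0.0631 -0.1006  0.2056] F [-1.2 -0.2  0.5] gap 0.0854 t 12.2 turn-y -0.00
[235.97902098 281.55244755] [227 273  19  19 286] [[0.36862634 0.0415017  0.075     ]]
```

Request:
play_rows:
  turn:
    - [0,0,0]
    - [0,0,0]
    - [0,0,0]
    - [0,0,0]
    - [0,0,0]
    - [0,0,0]
    - [0,0,0]
    - [0,0,0]
    - [0,0,0]
    - [0,0,0]
  travel:
    - [-0.8,0,-0.5]
    - [-0.8,0,-0.5]
    - [-0.8,0,-0.5]
    - [-0.75,0,-0.57]
    - [0,1,0]
    - [0,1,0]
    - [0,1,0]
    - [0,1,0]
    - [0,0.24,0]
    - [0,0,0]
  fingers: [1,1,1,1,1,1,1,1,1,-1]

```text
time_s: 13.45
position: [0.5257, 0.1423, 0.1197]
tool_rot: [-0.044, -0.706, 0.706, 0.044]
force: [-0.6, 0.3, 0.2]
finger_gap: 0.0699
```

Request:
play_rows:
  turn:
    - [0,0,0]
    - [0,0,0]
    - [0,0,0]
    - [0,0,0]
    - [0,0,0]
    - [0,0,0]
  travel:
    - [0,0,0]
    - [0,0,0]
    - [0,0,0]
    - [0,0,0]
    - [0,0,0]
    - [0,0,0]
  fingers: [-1,-1,-1,-1,-1,-1]

```text
time_s: 14.2
position: [0.5258, 0.1423, 0.12]
tool_rot: [0.044, 0.706, -0.706, -0.044]
force: [-0.6, 0.1, 0.6]
finger_gap: 0.0004
```

```bash
python3 -c "
from h import *
to(W(0,-.059,.121),-1.694)
r=np.hypot(124,50);a0=np.arctan2(50,-124)
# rows for arc, handle rel hinge; tool z=-chest y, tool y=-up
p=None
for th in np.r_[0:1.86:.1]:
    a=a0-th;q=np.array([r*np.cos(a),r*np.sin(a)])
    if p is not None: d=(q-p)/20;print(round(th,2),'ty',(-d[1]).round(2),'tz',(-d[0]).round(2))
    p=q"
```

```text
units [-0.12 -0.05 -0.13] jawyaw -1.695 chest-frame tcp [-0.0024 -0.0616  0.12  ] F [-0.6  0.1  0.6] gap 0.0004 t 14.2 turn-y -0.01
0.1 ty -0.61 tz -0.28
0.2 ty -0.58 tz -0.34
0.3 ty -0.54 tz -0.4
0.4 ty -0.5 tz -0.45
0.5 ty -0.45 tz -0.49
0.6 ty -0.4 tz -0.54
0.7 ty -0.34 tz -0.57
0.8 ty -0.28 tz -0.61
0.9 ty -0.22 tz -0.63
1.0 ty -0.16 tz -0.65
1.1 ty -0.09 tz -0.66
1.2 ty -0.03 tz -0.67
1.3 ty 0.04 tz -0.67
1.4 ty 0.11 tz -0.66
1.5 ty 0.17 tz -0.65
1.6 ty 0.24 tz -0.62
1.7 ty 0.3 tz -0.6
1.8 ty 0.36 tz -0.57
```

```bash
python3 -c "
from h import *
f=env.grab_frame('side');g=env.grab_frame('top')
a=cv2.resize(f[180:350,160:330],(560,560));b=cv2.resize(g[130:300,110:220],None,fx=3.3,fy=3.3);b=b[:560];b=np.pad(b,((0,560-len(b)),(0,0),(0,0)))
cv2.imwrite('pics/s3.png',np.hstack([a,b])[:,:790,::-1])"
```

```text
(no output)
```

View pics/s3.png

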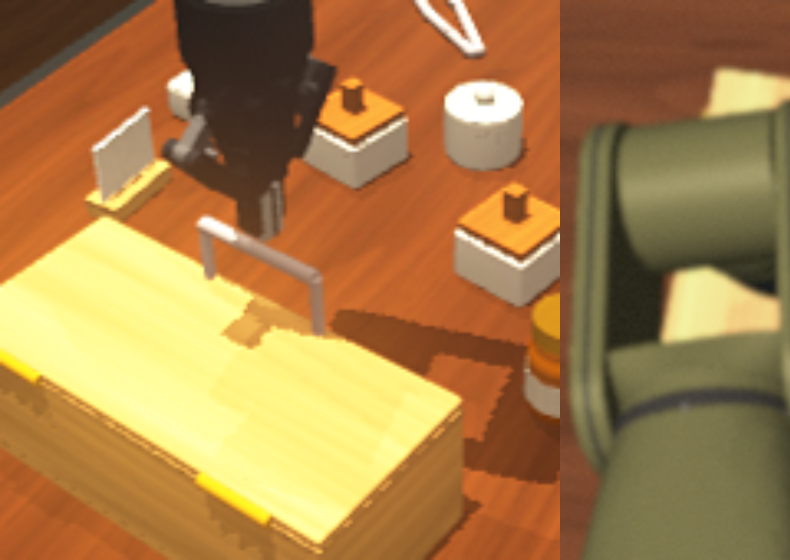

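The gripper shut beside or above the bar. The fingertips are at crop (262,237), the bar runs from (205,222) to (318,275), and the flap is still shut. Comparing with projections.

```bash
python3 -c "
from h import *
p,M,o=tool()
pr=lambda P:((proj('side',P)-[160,180])*560/170).round(0).tolist()
print('tcp',pr(p),'bar expected',pr([W(.045,-.059,.14),W(-.045,-.059,.14)]),'flap corners',pr([W(.148,.065,.098),W(-.148,.065,.098),W(-.148,-.065,.098),W(.148,-.065,.098)]), 'posts base',pr([W(.045,-.059,.098),W(-.045,-.059,.098)]))
# triangulate handle ends from top0 and side0-crop
print(o['joint_positions'].round(3))
T=proj('top',[W(.045,-.059,.14),W(-.045,-.059,.14)]);print('top zoom',((T-[120,130])*3.5).round(0))
"
```

```text
tcp [[263.0, 271.0]] bar expected [[201.0, 220.0], [312.0, 274.0]] flap corners [[-54.0, 315.0], [317.0, 538.0], [461.0, 393.0], [101.0, 211.0]] posts base [[206.0, 272.0], [315.0, 328.0]]
[ 0.166 -0.045  1.961 -0.     1.226  1.861]
top zoom [[264. 224.]
 [240. 354.]]
```

```bash
python3 -c "
from h import *
p,M,o=tool()
for dz in (0,.01,.015,.02,.025,.03): print(dz,((proj('side',p+[0,0,dz])-[160,180])*560/170).round(0), 's1',((proj('side',[.4339,.2081,.2028+dz])-[120,180])*2.5).round(0))
"
```

```text
0 [[263. 271.]] s1 [[349. 207.]]
0.01 [[262. 259.]] s1 [[348. 196.]]
0.015 [[261. 252.]] s1 [[348. 190.]]
0.02 [[261. 246.]] s1 [[347. 184.]]
0.025 [[260. 239.]] s1 [[347. 179.]]
0.03 [[260. 233.]] s1 [[347. 173.]]
```

Image shows the real fingertips about 20–25 mm higher than the reported TCP, so they closed just above the bar. I'll open, lower 20 mm and close again.

Request:
play_rows:
  turn:
    - [0,0,0]
    - [0,0,0]
    - [0,0,0]
    - [0,0,0]
    - [0,0,0]
    - [0,0,0]
    - [0,0,0]
    - [0,0,0]
  travel:
    - [0,-0.5,0]
    - [-0.1,0,-0.12]
    - [0,0,0]
    - [0,0,0]
    - [0,0.5,0]
    - [0,0.5,0]
    - [0,0.5,0]
    - [0,0,0]
  fingers: [1,1,1,1,1,1,1,1]

```text
time_s: 15.3
position: [0.527, 0.1442, 0.0983]
tool_rot: [-0.043, -0.705, 0.706, 0.045]
force: [0.2, -0.1, 0.1]
finger_gap: 0.0854
```

Request:
play_rows:
  turn:
    - [0,0,0]
    - [0,0,0]
    - [0,0,0]
    - [0,0,0]
    - [0,0,0]
    - [0,0,0]
    - [0,0,0]
    - [0,0,0]
  travel:
    - [0,0.4,0]
    - [0,0,0]
    - [0,0,0]
    - [0,0,0]
    - [0,0,0]
    - [0,0,0]
    - [0,0,0]
    - [0,0,0]
  fingers: [1,-1,-1,-1,-1,-1,-1,-1]

```text
time_s: 16.3
position: [0.5284, 0.1451, 0.0924]
tool_rot: [0.044, 0.706, -0.705, -0.044]
force: [1.3, 5.2, 0.8]
finger_gap: 0.0089
```

Request:
play_rows:
  turn:
    - [0,0,0]
    - [0,0,0]
    - [0,0,0]
    - [0,0,0]
    - [0,0,0]
    - [0,0,0]
    - [0,0,0]
    - [0,0,0]
    - [0,0,0]
    - [0,0,0]
  travel:
    - [0,-0.61,-0.28]
    - [0,-0.58,-0.34]
    - [0,-0.54,-0.4]
    - [0,-0.5,-0.45]
    - [0,-0.45,-0.49]
    - [0,-0.4,-0.54]
    - [0,-0.34,-0.57]
    - [0,-0.28,-0.61]
    - [0,-0.22,-0.63]
    - [0,-0.16,-0.65]
  fingers: [-1,-1,-1,-1,-1,-1,-1,-1,-1,-1]
  newtons: 40

```text
time_s: 17.55
position: [0.5408, 0.2402, 0.1766]
tool_rot: [-0.044, -0.703, 0.708, 0.044]
force: [-3.7, -5.7, -1.9]
finger_gap: 0.0084
```

```bash
python3 -c "
from h import *
to(W(0,-.059,.121),-1.694)"
```

```text
units [0.02 2.81 4.8 ] jawyaw -1.6955 chest-frame tcp [0.0004 0.0373 0.1766] F [-3.7 -5.7 -1.9] gap 0.0084 t 17.6 turn-y -0.01
```

Request:
play_rows:
  turn:
    - [0,0,0]
    - [0,0,0]
    - [0,0,0]
    - [0,0,0]
    - [0,0,0]
    - [0,0,0]
    - [0,0,0]
    - [0,0,0]
    - [0,0,0]
  travel:
    - [0,-0.09,-0.66]
    - [0,-0.03,-0.67]
    - [0,0.04,-0.67]
    - [0,0.11,-0.66]
    - [0,0.17,-0.65]
    - [0,0.24,-0.62]
    - [0,0.3,-0.6]
    - [0,0.36,-0.57]
    - [0,0,0]
  fingers: [-1,-1,-1,-1,-1,-1,-1,-1,-1]

```text
time_s: 18.68
position: [0.5542, 0.3452, 0.1511]
tool_rot: [0.045, 0.706, -0.705, -0.043]
force: [6.4, 1.9, -1.0]
finger_gap: 0.0083
```

```bash
python3 -c "
from h import *
to(W(0,-.059,.121),-1.694)"
```

```text
units [ 0.04  1.48 10.11] jawyaw -1.6948 chest-frame tcp [0.0008 0.1432 0.1511] F [ 6.4  1.9 -1. ] gap 0.0083 t 18.7 turn-y -0.01
```

Request:
play_rows:
  turn:
    - [0,0,0]
    - [0,0,0]
    - [0,0,0]
    - [0,0,0]
    - [0,0,0]
    - [0,0,0]
    - [0,0,0]
    - [0,0,0]
    - [0,0,0]
    - [0,0,0]
  travel:
    - [0,0,0]
    - [0,0,0]
    - [0,0,0]
    - [0,-1,0]
    - [0,-1,0]
    - [0,-1,0]
    - [0,-1,0]
    - [0,0,1]
    - [0,0,1]
    - [0,0,1]
  fingers: [-0.4,-0.4,-0.4,-0.4,-0.4,-0.4,-0.4,-0.4,-0.4,-0.4]

```text
time_s: 19.92
position: [0.5447, 0.2824, 0.2302]
tool_rot: [-0.043, -0.705, 0.706, 0.045]
force: [-0.6, -0.2, -0.2]
finger_gap: 0.0255
```

Request:
play_rows:
  turn:
    - [0,0,0]
    - [0,0,0]
    - [0,0,0]
    - [0,0,0]
    - [0,0,0]
    - [0,0,0]
    - [0,0,0]
    - [0,0,0]
    - [0,0,0]
    - [0,0,0]
  travel:
    - [0,0,1]
    - [0,0,1]
    - [0,0,1]
    - [0,0,1]
    - [0,0,1]
    - [0,0,1]
    - [0,0,1]
    - [0,0,1]
    - [0,0,1]
    - [0,0,1]
  fingers: [-0.4,-0.4,-0.4,-0.4,-0.4,-0.4,-0.4,-0.4,-0.4,-0.4]

```text
time_s: 21.18
position: [0.5206, 0.0848, 0.2316]
tool_rot: [-0.044, -0.706, 0.706, 0.044]
force: [0.9, -0.0, -0.1]
finger_gap: 0.0255
```

```bash
python3 -c "
from h import *
f=env.grab_frame('side');g=env.grab_frame('top')
cv2.imwrite('pics/t4.png',g[:,:,::-1])
a=f[150:400,100:380];b=g[100:350,100:360]
cv2.imwrite('pics/st4.png',cv2.resize(np.hstack([a,b]),None,fx=1.45,fy=1.45)[:,:,::-1])
to([.458,-.064,.2],-1.79)"
```

```text
units [2.17 1.58 7.75] jawyaw -1.6974 chest-frame tcp [-0.0004 -0.1199  0.2317] F [0.6 0.8 0.2] gap 0.0258 t 21.3 turn-y 0.88
```

View pics/st4.png

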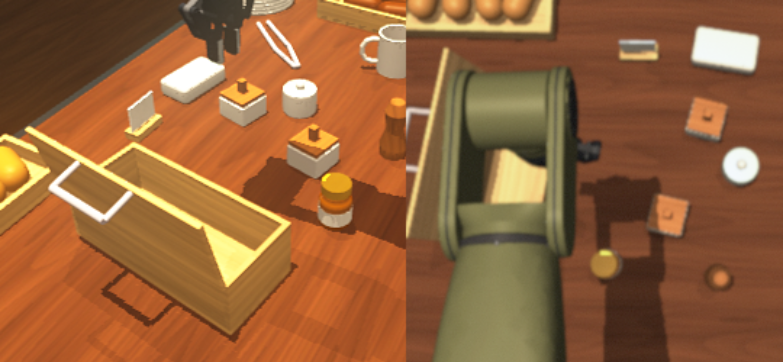

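The flap is open past vertical and stays there. The chest is empty, the jar stands on the table, and the two pots look unmoved. Re-measuring them.

```bash
cat >> h.py <<'E'
def pots(f,u0=230,v1=320,u1=345):
    H=hsv(f);m=(H[...,0]>=8)&(H[...,0]<=17)&(H[...,1]>140)&(H[...,2]>150);m[:,:u0]=0;m[v1:]=0;m[:,u1:]=0
    m=cv2.morphologyEx(m.astype(np.uint8),cv2.MORPH_CLOSE,np.ones((5,5)))
    for b in blobs(m,200):
        q=w("top",cv2.boxPoints(rect(b[2])),.05);e=q[1]-q[0]
        y=np.arctan2(e[1],e[0])%(np.pi/2); y=y-np.pi/2 if y>np.pi/4 else y
        print("pot",b[1][4],q.mean(0).round(4),"yaw",y.round(3))
E
python3 -c "
from h import *
pots(cv2.imread('pics/t4.png')[:,:,::-1].copy())
to([.456,-.064,.1],-1.571-.21)"
```

```text
pot 498 [ 0.6357 -0.1306  0.05  ] yaw -0.255
pot 444 [ 0.457  -0.0668  0.05  ] yaw -0.194
units [2.27 6.58 7.76] jawyaw -1.6974 chest-frame tcp [-0.0004 -0.1199  0.2317] F [0.6 0.8 0.2] gap 0.0258 t 21.3 turn-y 0.80
```

Request:
play_rows:
  turn:
    - [0,0,0]
    - [0,0,0]
    - [0,0,0]
    - [0,0,0]
    - [0,0,0]
    - [0,0,0]
    - [0,0,0]
    - [0,0,0]
    - [0,0.8,0]
    - [0,0,0]
  travel:
    - [0.3,0.5,1]
    - [0.3,0.8,1]
    - [0.3,0.8,1]
    - [0.3,0.8,1]
    - [0.3,0.9,1]
    - [0.3,0.9,1]
    - [0.3,0.9,1]
    - [0.17,0.98,0.8]
    - [0,0,0]
    - [0,0,0]
  fingers: [-0.2,-0.2,-0.2,-0.2,-0.2,-0.2,-0.2,-0.2,-0.2,-0.2]

```text
time_s: 22.52
position: [0.4559, -0.0634, 0.0991]
tool_rot: [0.073, 0.703, -0.703, -0.074]
force: [0.7, -0.2, -0.5]
finger_gap: 0.0342
```

```bash
python3 -c "
from h import *
to([.456,-.0645,.035],-1.571-.2)
f=env.grab_frame('side')
cv2.imwrite('pics/s5.png',cv2.resize(f[150:320,240:400],None,fx=3.3,fy=3.3)[:,:,::-1])
"
```

```text
units [-0.02  3.21  0.06] jawyaw -1.7782 chest-frame tcp [-0.0466 -0.2743  0.0991] F [ 0.7 -0.2 -0.5] gap 0.0342 t 22.5 turn-y -0.07
```

View pics/s5.png

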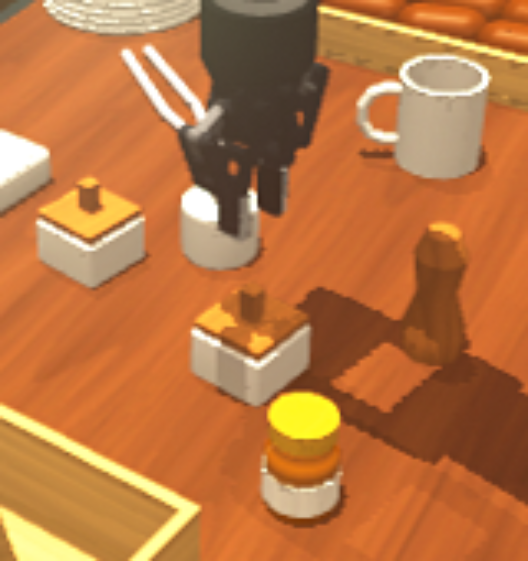

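Fingers hang over the knob: tips at about (252,225), knob at (252,290). The tip offset of about 26 mm is confirmed, so I'll descend to a reported z of about 0.030.

Request:
play_rows:
  turn:
    - [0,0,0]
    - [0,0,0]
    - [0,0,0]
    - [0,0,0]
    - [0,0,0]
    - [0,0,0]
    - [0,0,0]
    - [0,0,0]
    - [0,0,0]
    - [0,0,0]
  travel:
    - [0,0.9,0]
    - [0,0.9,0]
    - [0,0.7,0]
    - [0,0.5,0]
    - [0,0.4,0]
    - [0,0,0]
    - [0,0,0]
    - [0,0,0]
    - [0,0,0]
    - [0,0,0]
  fingers: [-0.2,-0.2,-0.2,-0.2,-0.2,-0.2,-1,-1,-1,-1]
  newtons: 60

```text
time_s: 23.82
position: [0.457, -0.0633, 0.0326]
tool_rot: [-0.074, -0.703, 0.703, 0.073]
force: [0.7, -2.2, 1.4]
finger_gap: 0.0117
```

Request:
play_rows:
  turn:
    - [0,0,0]
    - [0,0,0]
    - [0,0,0]
    - [0,0,0]
    - [0,0,0]
    - [0,0,0]
  travel:
    - [0,0,0]
    - [0,-0.5,0]
    - [0,-1,0]
    - [0,-1,0]
    - [0,-1,0]
    - [0,0,0]
  fingers: [-1,-1,-1,-1,-1,-1]

```text
time_s: 24.58
position: [0.4572, -0.063, 0.1034]
tool_rot: [0.074, 0.703, -0.703, -0.072]
force: [0.3, -1.1, -3.8]
finger_gap: 0.0119
```

```bash
python3 -c "
from h import *
to(W(.100,-.017,.16),-1.571-.123)"
```

```text
units [ -6.16  -2.81 -13.41] jawyaw -1.7788 chest-frame tcp [-0.0453 -0.2739  0.1034] F [ 0.3 -1.1 -3.8] gap 0.0119 t 24.6 turn-y -0.81
```

Request:
play_rows:
  turn:
    - [0,-0.81,0]
    - [0,0,0]
    - [0,0,0]
    - [0,0,0]
    - [0,0,0]
    - [0,0,0]
    - [0,0,0]
    - [0,0,0]
    - [0,0,0]
    - [0,0,0]
  travel:
    - [0,-1,0]
    - [0,-1,0]
    - [0,-0.81,-0.5]
    - [-0.6,0,-1]
    - [-0.6,0,-1]
    - [-0.6,0,-1]
    - [-0.6,0,-1]
    - [-0.6,0,-1]
    - [-0.6,0,-1]
    - [-0.6,0,-1]
  fingers: [-1,-1,-1,-1,-1,-1,-1,-1,-1,-1]

```text
time_s: 25.82
position: [0.559, 0.0767, 0.158]
tool_rot: [-0.043, -0.706, 0.706, 0.044]
force: [0.1, 0.5, -2.9]
finger_gap: 0.0116
```

Request:
play_rows:
  turn:
    - [0,0,0]
    - [0,0,0]
    - [0,0,0]
    - [0,0,0]
    - [0,0,0]
    - [0,0,0]
    - [0,0,0]
  travel:
    - [-0.6,0,-1]
    - [-0.6,0,-1]
    - [-0.6,0,-1]
    - [-0.6,0,-1]
    - [-0.6,0,-1]
    - [0,0,-0.35]
    - [0,0,0]
  fingers: [-1,-1,-1,-1,-1,-1,-1]

```text
time_s: 26.7
position: [0.6307, 0.1748, 0.1578]
tool_rot: [-0.043, -0.706, 0.706, 0.044]
force: [1.1, 0.1, -3.7]
finger_gap: 0.0119
```

```bash
python3 -c "
from h import *
to(W(.100,-.017,.044),-1.571-.123)"
```

```text
units [-0.12  5.69  0.02] jawyaw -1.6933 chest-frame tcp [ 0.0976 -0.0166  0.1578] F [ 1.1  0.1 -3.7] gap 0.0119 t 26.7 turn-y 0.01
```

Request:
play_rows:
  turn:
    - [0,0,0]
    - [0,0,0]
    - [0,0,0]
    - [0,0,0]
    - [0,0,0]
    - [0,0,0]
    - [0,0,0]
    - [0,0,0]
    - [0,0,0]
  travel:
    - [0,1,0]
    - [0,1,0]
    - [0,1,0]
    - [0,1,0]
    - [0,1,0]
    - [0,0.5,0]
    - [0,0.2,0]
    - [0,0.05,0]
    - [0,0,0]
  fingers: [-1,-1,-1,-1,-1,-1,-1,-1,-1]

```text
time_s: 27.82
position: [0.6316, 0.1745, 0.0442]
tool_rot: [0.044, 0.706, -0.706, -0.043]
force: [0.4, 0.3, -3.6]
finger_gap: 0.0122
```

Request:
play_rows:
  turn:
    - [0,0,0]
    - [0,0,0]
    - [0,0,0]
  travel:
    - [-0.2,0,0.2]
    - [-0.15,0,0.15]
    - [0,0,0]
  fingers: [-1,-1,-1]

```text
time_s: 28.2
position: [0.6375, 0.1666, 0.0436]
tool_rot: [0.044, 0.706, -0.705, -0.044]
force: [-0.3, 1.0, -2.5]
finger_gap: 0.0118
```

```bash
python3 -c "
from h import *
to(W(.108,-.025,.042),-1.571-.123)"
```

```text
units [-0.13  0.08  0.06] jawyaw -1.6947 chest-frame tcp [ 0.1054 -0.0239  0.0436] F [-0.3  1.  -2.5] gap 0.0118 t 28.2 turn-y -0.01
```

Request:
play_rows:
  turn:
    - [0,0,0]
    - [0,0,0]
    - [0,0,0]
  travel:
    - [-0.1,0.08,0.08]
    - [-0.1,0,0.1]
    - [0,0,0]
  fingers: [-1,-1,-1]

```text
time_s: 28.58
position: [0.6399, 0.1652, 0.0419]
tool_rot: [0.043, 0.708, -0.704, -0.044]
force: [-2.8, 8.5, -1.4]
finger_gap: 0.012
```

```bash
python3 -c "
from h import *
to(W(.108,-.025,.042),-1.571-.123)"
```

```text
units [ 0.   -0.01  0.  ] jawyaw -1.6946 chest-frame tcp [ 0.108  -0.0249  0.0419] F [-2.8  8.5 -1.4] gap 0.012 t 28.6 turn-y -0.01
```

Request:
play_rows:
  turn:
    - [0,0,0]
    - [0,0,0]
    - [0,0,0]
  travel:
    - [-0.12,0,0]
    - [-0.1,0.04,0]
    - [0,0,0]
  fingers: [-1,-1,-1]

```text
time_s: 28.95
position: [0.6406, 0.1651, 0.0413]
tool_rot: [0.04, 0.707, -0.704, -0.047]
force: [-14.9, 9.9, 8.1]
finger_gap: 0.0118
```

```bash
python3 -c "
from h import *
to(W(.108,-.025,.041),-1.571-.123)"
```

```text
units [0.04 0.01 0.  ] jawyaw -1.6941 chest-frame tcp [ 0.1087 -0.025   0.0413] F [-14.9   9.9   8.1] gap 0.0118 t 28.9 turn-y -0.00
```

Request:
play_rows:
  turn:
    - [0,0,0]
    - [0,0,0]
    - [0,0,0]
    - [0,0,0]
    - [0,0,0]
    - [0,0,0]
    - [0,0,0]
    - [0,0,0]
    - [0,0,0]
    - [0,0,0]
  travel:
    - [0.08,0,-0.06]
    - [0,0,0]
    - [0,0,0]
    - [0,-0.3,0]
    - [0,-0.7,0]
    - [0,-1,0]
    - [0,-1,0]
    - [0,-1,0]
    - [0,-1,0]
    - [0,-1,0]
  fingers: [-1,-0.4,-0.4,-0.4,-0.4,-0.4,-0.4,-0.4,-0.4,-0.4]

```text
time_s: 30.2
position: [0.6435, 0.1633, 0.1624]
tool_rot: [0.044, 0.706, -0.706, -0.043]
force: [0.1, -0.5, -0.5]
finger_gap: 0.0259
```

Request:
play_rows:
  turn:
    - [0,0,0]
    - [0,0,0]
    - [0,0,0]
    - [0,0,0]
    - [0,0,0]
    - [0,0,0]
    - [0,0,0]
    - [0,0,0]
    - [0,0,0]
    - [0,0,0]
  travel:
    - [0,0,1]
    - [0,0,1]
    - [0,0,1]
    - [0,0,1]
    - [0,0,1]
    - [0,0,1]
    - [0,0,1]
    - [0,0,1]
    - [0,0,1]
    - [0,0,1]
  fingers: [-0.4,-0.4,-0.4,-0.4,-0.4,-0.4,-0.4,-0.4,-0.2,-0.2]

```text
time_s: 31.45
position: [0.6188, -0.0365, 0.1609]
tool_rot: [-0.044, -0.706, 0.706, 0.043]
force: [0.1, -0.4, -0.1]
finger_gap: 0.0341
```

```bash
python3 -c "
from h import *
g=env.grab_frame('top');cv2.imwrite('pics/t6.png',g[:,:,::-1]);f=env.grab_frame('side')
pots(g,140)
a=cv2.resize(f[200:400,120:300],(486,540));b=cv2.resize(g[130:330,110:220],(297,540))
cv2.imwrite('pics/st6.png',np.hstack([a,b])[:,:,::-1])
to([.634,-.131,.2],-1.571-.22)"
```

```text
pot 1128 [0.8576 0.2539 0.05  ] yaw 0.022
pot 460 [0.6419 0.1715 0.05  ] yaw -0.091
pot 357 [ 0.6412 -0.1341  0.05  ] yaw -0.223
units [-1.34 -1.96  4.56] jawyaw -1.6962 chest-frame tcp [ 0.1118 -0.2285  0.1609] F [-0.2 -0.1  1.1] gap 0.0333 t 31.6 turn-y 0.91
```

View pics/st6.png

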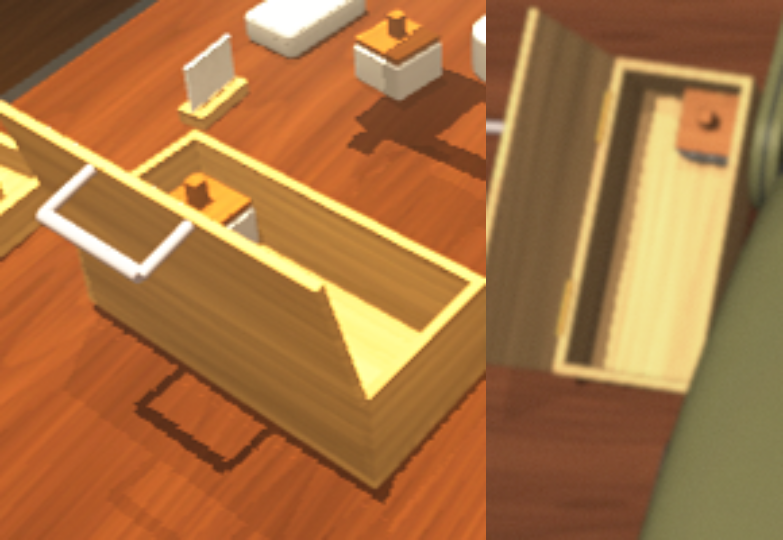

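Pot 1 sits snug in the far corner (top view lid at (710,125), touching both walls). I'll cross-check pot 2's knob with the side camera: knob top at crop (397,14).

```bash
python3 -c "
from h import *
print(w('side',[(120+397/2.7,200+14/2.7)],.076))
g=cv2.imread('pics/side0.png')[:,:,::-1]
print('chest1 check',proj('side',[.633,-.131,.076]))
P=[.633,-.131,.1];to(P,-1.571-.22)"
```

```text
[[ 0.62723518 -0.12902651  0.076     ]]
chest1 check [[265.5474047  204.27840571]]
units [-1.29  3.04  4.56] jawyaw -1.6962 chest-frame tcp [ 0.1118 -0.2285  0.1609] F [-0.2 -0.1  1.1] gap 0.0333 t 31.6 turn-y 0.91
```

Request:
play_rows:
  turn:
    - [0,0,0]
    - [0,0,0]
    - [0,0,0]
    - [0,0,0]
    - [0,0,0]
    - [0,0.9,0]
    - [0,0,0]
  travel:
    - [-0.3,0.6,0.8]
    - [-0.3,0.6,1]
    - [-0.3,0.6,1]
    - [-0.3,0.6,1]
    - [-0.04,0.6,0.76]
    - [0,0,0]
    - [0,0,0]
  fingers: [-0.2,-0.2,-0.2,-0.2,-0.2,-0.2,-0.2]

```text
time_s: 32.42
position: [0.632, -0.1294, 0.1001]
tool_rot: [0.076, 0.703, -0.703, -0.077]
force: [0.0, 0.1, 0.1]
finger_gap: 0.034
```

```bash
python3 -c "
from h import *
to([.6325,-.131,.032],-1.571-.22)
f=env.grab_frame('side')
cv2.imwrite('pics/s7.png',cv2.resize(f[110:260,190:350],None,fx=3.3,fy=3.3)[:,:,::-1])
"
```

```text
units [-0.04  3.41  0.07] jawyaw -1.7878 chest-frame tcp [ 0.1363 -0.3183  0.1001] F [0.  0.1 0.1] gap 0.034 t 32.4 turn-y 0.03
```

View pics/s7.png

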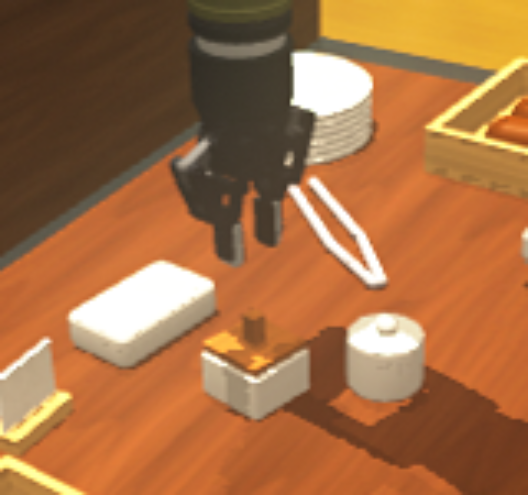

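Fingers are centred over pot 2's knob (tips at (250,250), knob at (254,313)). Descending and gripping.

Request:
play_rows:
  turn:
    - [0,0,0]
    - [0,0,0]
    - [0,0,0]
    - [0,0,0]
    - [0,0,0]
    - [0,0,0]
    - [0,0,0]
    - [0,0,0]
    - [0,0,0]
    - [0,0,0]
  travel:
    - [0,0.9,0.05]
    - [0,0.9,0]
    - [0,0.7,0]
    - [0,0.5,0]
    - [0,0.4,0]
    - [0,0,0]
    - [0,0,0]
    - [0,0,0]
    - [0,0,0]
    - [0,0,0]
  fingers: [-0.2,-0.2,-0.2,-0.2,-0.2,-0.2,-1,-1,-1,-1]
  newtons: 60

```text
time_s: 33.72
position: [0.6326, -0.1301, 0.0335]
tool_rot: [-0.077, -0.703, 0.703, 0.076]
force: [-0.4, -1.7, 1.5]
finger_gap: 0.0119
```

Request:
play_rows:
  turn:
    - [0,0,0]
    - [0,0,0]
    - [0,0,0]
    - [0,0,0]
    - [0,0,0]
    - [0,0,0]
    - [0,0,0]
    - [0,-0.92,0]
  travel:
    - [0,0,0]
    - [0,-0.5,0]
    - [0,-1,0]
    - [0,-1,0]
    - [0,-1,0]
    - [0,-1,0]
    - [0,-1,0]
    - [0,-0.8,0]
  fingers: [-1,-1,-1,-1,-1,-1,-1,-1]

```text
time_s: 34.72
position: [0.6323, -0.1298, 0.1607]
tool_rot: [-0.042, -0.706, 0.706, 0.042]
force: [-0.3, -0.0, -2.6]
finger_gap: 0.0117
```

```bash
python3 -c "
from h import *
to(W(.033,-.017,.16),-1.571-.123)"
```

```text
units [  5.12   0.03 -15.11] jawyaw -1.6893 chest-frame tcp [ 0.1367 -0.3187  0.1607] F [-0.3 -0.  -2.6] gap 0.0117 t 34.7 turn-y 0.04
```

Request:
play_rows:
  turn:
    - [0,0,0]
    - [0,0,0]
    - [0,0,0]
    - [0,0,0]
    - [0,0,0]
    - [0,0,0]
    - [0,0,0]
    - [0,0,0]
    - [0,0,0]
    - [0,0,0]
  travel:
    - [0.35,0,-1]
    - [0.35,0,-1]
    - [0.35,0,-1]
    - [0.35,0,-1]
    - [0.35,0,-1]
    - [0.35,0,-1]
    - [0.35,0,-1]
    - [0.35,0,-1]
    - [0.35,0,-1]
    - [0.35,0,-1]
  fingers: [-1,-1,-1,-1,-1,-1,-1,-1,-1,-1]

```text
time_s: 35.98
position: [0.5865, 0.0786, 0.1589]
tool_rot: [0.043, 0.706, -0.706, -0.043]
force: [0.9, -0.0, -1.9]
finger_gap: 0.0117
```

Request:
play_rows:
  turn:
    - [0,0,0]
    - [0,0,0]
    - [0,0,0]
    - [0,0,0]
    - [0,0,0]
    - [0,0,0]
    - [0,0,0]
  travel:
    - [0.35,0,-1]
    - [0.35,0,-1]
    - [0.35,0,-1]
    - [0.35,0,-1]
    - [0.22,0,-1]
    - [0,0,-0.11]
    - [0,0,0]
  fingers: [-1,-1,-1,-1,-1,-1,-1]

```text
time_s: 36.85
position: [0.5671, 0.1827, 0.1588]
tool_rot: [-0.043, -0.706, 0.706, 0.043]
force: [0.3, -1.3, -3.0]
finger_gap: 0.0118
```

```bash
python3 -c "
from h import *
to(W(.033,-.017,.044),-1.571-.123)"
```

```text
units [0.03 5.74 0.02] jawyaw -1.6916 chest-frame tcp [ 0.0335 -0.0165  0.1588] F [ 0.3 -1.3 -3. ] gap 0.0118 t 36.9 turn-y 0.02
```

Request:
play_rows:
  turn:
    - [0,0,0]
    - [0,0,0]
    - [0,0,0]
    - [0,0,0]
    - [0,0,0]
    - [0,0,0]
    - [0,0,0]
    - [0,0,0]
  travel:
    - [0,1,0]
    - [0,1,0]
    - [0,1,0]
    - [0,1,0]
    - [0,1,0]
    - [0,0.5,0]
    - [0,0.2,0]
    - [0,0,0]
  fingers: [-1,-1,-1,-1,-1,-1,-1,-1]

```text
time_s: 37.85
position: [0.5673, 0.1827, 0.0451]
tool_rot: [0.043, 0.706, -0.706, -0.043]
force: [0.0, -0.8, -2.3]
finger_gap: 0.012
```

Request:
play_rows:
  turn:
    - [0,0.02,0]
    - [0,0,0]
    - [0,0,0]
    - [0,0,0]
  travel:
    - [-0.2,0.03,0.2]
    - [-0.15,0.04,0.15]
    - [-0.1,0,0.1]
    - [0,0,0]
  fingers: [-1,-1,-1,-1]

```text
time_s: 38.35
position: [0.5747, 0.1739, 0.044]
tool_rot: [0.044, 0.707, -0.705, -0.044]
force: [-1.7, 5.2, -0.7]
finger_gap: 0.0121
```

```bash
python3 -c "
from h import *
to(W(.044,-.025,.0415),-1.571-.123)"
```

```text
units [-0.09  0.13  0.03] jawyaw -1.6946 chest-frame tcp [ 0.0422 -0.0243  0.044 ] F [-1.7  5.2 -0.7] gap 0.0121 t 38.4 turn-y -0.01
```

Request:
play_rows:
  turn:
    - [0,0,0]
    - [0,0,0]
    - [0,0,0]
  travel:
    - [-0.1,0.08,0.04]
    - [-0.1,0.03,0.02]
    - [0,0,0]
  fingers: [-1,-1,-1]

```text
time_s: 38.72
position: [0.5748, 0.1736, 0.0421]
tool_rot: [0.04, 0.707, -0.704, -0.047]
force: [-16.6, 7.7, 9.6]
finger_gap: 0.0118
```

```bash
python3 -c "
from h import *
to(W(.044,-.025,.0415),-1.571-.123)"
```

```text
units [-0.08  0.03  0.02] jawyaw -1.6944 chest-frame tcp [ 0.0423 -0.0246  0.0421] F [-16.6   7.7   9.6] gap 0.0118 t 38.7 turn-y -0.00
```

Request:
play_rows:
  turn:
    - [0,0,0]
    - [0,0,0]
    - [0,0,0]
    - [0,0,0]
    - [0,0,0]
    - [0,0,0]
    - [0,0,0]
    - [0,0,0]
    - [0,0,0]
    - [0,0,0]
  travel:
    - [0.1,0,-0.05]
    - [0,0,0]
    - [0,0,0]
    - [0,-0.3,0]
    - [0,-0.7,0]
    - [0,-1,0]
    - [0,-1,0]
    - [0,-1,0]
    - [0,-1,0]
    - [0,-1,0]
  fingers: [-1,-0.4,-0.4,-0.4,-0.4,-0.4,-0.4,-0.4,-0.4,-0.4]

```text
time_s: 39.98
position: [0.5768, 0.1722, 0.1628]
tool_rot: [0.044, 0.706, -0.706, -0.043]
force: [-0.3, -0.0, 0.0]
finger_gap: 0.0257
```

Request:
play_rows:
  turn:
    - [0,0,0]
    - [0,0,0]
    - [0,0,0]
    - [0,0,0]
    - [0,0,0]
    - [0,0,0]
    - [0,0,0]
    - [0,0,0]
    - [0,0,0]
    - [0,0,0]
  travel:
    - [0,0,1]
    - [0,0,1]
    - [0,0,1]
    - [0,0,1]
    - [0,0,1]
    - [0,0,1]
    - [0,0,1]
    - [0,0,1]
    - [0,0,1]
    - [0,0,1]
  fingers: [-0.4,-0.4,-0.4,-0.4,-0.4,-0.4,-0.4,-0.4,-0.4,-0.4]

```text
time_s: 41.22
position: [0.552, -0.0277, 0.1613]
tool_rot: [-0.044, -0.706, 0.706, 0.044]
force: [-0.5, 0.1, -0.6]
finger_gap: 0.0257
```

```bash
python3 -c "
from h import *
g=env.grab_frame('top');cv2.imwrite('pics/t8.png',g[:,:,::-1])
a=cv2.resize(g[140:240,140:220],(480,600),interpolation=cv2.INTER_CUBIC);
f=env.grab_frame('side');b=cv2.resize(f[130:380,120:380],(312,300))
b=np.pad(b,((0,300),(0,0),(0,0)))
cv2.imwrite('pics/st8.png',np.hstack([a,b])[:,:,::-1])
pr=lambda P:((proj('top',P)-[140,140])*6).round(0).tolist()
for cx in(.108,.044): print(pr([W(cx+sx*.032,-.025+sy*.032,.058) for sx,sy in((1,1),(1,-1),(-1,-1),(-1,1))]),'knob',pr(W(cx,-.025,.084)))
"
```

```text
[[258.0, 126.0], [404.0, 147.0], [378.0, 290.0], [232.0, 269.0]] knob [[305.0, 193.0]]
[[232.0, 269.0], [378.0, 290.0], [352.0, 435.0], [204.0, 414.0]] knob [[278.0, 340.0]]
```

View pics/st8.png

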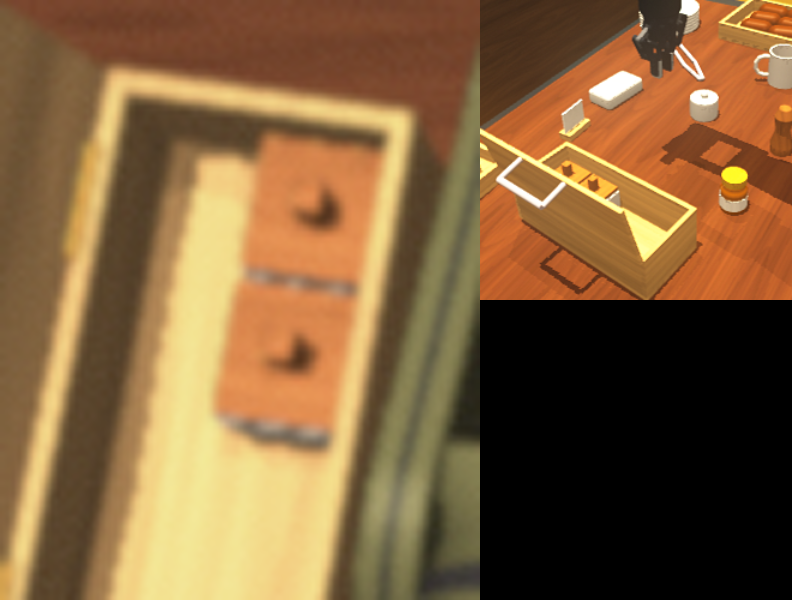

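```bash
python3 -c "
from h import *
f=cv2.imread('pics/t8.png')[:,:,::-1].copy();H=hsv(f)
m=(H[...,0]>=8)&(H[...,0]<=14)&(H[...,1]>130)&(H[...,2]>110)
m[:150]=0;m[225:]=0;m[:,:170]=0;m[:,205:]=0
m=cv2.morphologyEx(m.astype(np.uint8),cv2.MORPH_OPEN,np.ones((2,2)))
for b in blobs(m,150):
    q=w('top',cv2.boxPoints(rect(b[2])),.058);q2=(q-C)@R.from_euler('z',YAW).as_matrix();e=q2[1]-q2[0]
    print(b[1],'chest',q2.mean(0).round(4),'ext',np.ptp(q2,axis=0).round(4),np.degrees(np.arctan2(e[1],e[0]))%90)
to(W(0,.1432,.151))
"
```

```text
[171 151  35   7 176] chest [ 0.1606 -0.0023  0.058 ] ext [0.0287 0.0907 0.    ] 8.243583190846394
[182 163  22  25 454] chest [ 0.1069 -0.024   0.058 ] ext [0.064  0.0555 0.    ] 3.808738008633441
[177 188  23  24 433] chest [ 0.0416 -0.0245  0.058 ] ext [0.0612 0.0506 0.    ] 0.2692403891462736
units [  2.27   0.5  -18.54] jawyaw -1.6963 chest-frame tcp [ 0.0444 -0.2277  0.1612] F [ 0.2 -0.1 -0.8] gap 0.0257 t 41.3
```

Both pots are in a snug row: pitch about 65 mm, both near y −25 mm. Now back to the handle to shut the flap.

Request:
play_rows:
  turn:
    - [0,0,0]
    - [0,0,0]
    - [0,0,0]
    - [0,0,0]
    - [0,0,0]
    - [0,0,0]
    - [0,0,0]
    - [0,0,0]
    - [0,0,0]
    - [0,0,0]
  travel:
    - [0.22,-1,-0.85]
    - [0.22,-1,-0.85]
    - [0.22,-1,-0.85]
    - [0.22,-1,-0.99]
    - [0.22,0,-1]
    - [0.22,0,-1]
    - [0.22,0,-1]
    - [0.22,0,-1]
    - [0.22,0,-1]
    - [0.22,0,-1]
  fingers: [-0.4,-0.4,-0.4,-0.4,-0.4,-0.4,-0.4,-0.4,-0.4,-0.4]

```text
time_s: 42.58
position: [0.5318, 0.1699, 0.2414]
tool_rot: [0.043, 0.706, -0.706, -0.043]
force: [0.3, 0.6, -0.5]
finger_gap: 0.0258
```

Request:
play_rows:
  turn:
    - [0,0,0]
    - [0,0,0]
    - [0,0,0]
    - [0,0,0]
    - [0,0,0]
    - [0,0,0]
    - [0,0,0]
    - [0,0,0]
    - [0,0,0]
    - [0,0,0]
  travel:
    - [0.05,0,-1]
    - [0,0,-1]
    - [0,0,-1]
    - [0,0,-1]
    - [0,0,-1]
    - [0,0,-1]
    - [0,0,-1]
    - [0,0,-1]
    - [0,0,-1]
    - [0,0,0]
  fingers: [-0.4,-0.4,-0.4,-0.4,-0.4,-0.4,-0.4,-0.4,-0.4,-0.4]

```text
time_s: 43.82
position: [0.553, 0.3485, 0.241]
tool_rot: [-0.043, -0.706, 0.706, 0.043]
force: [-0.5, 0.2, 1.0]
finger_gap: 0.0256
```

```bash
python3 -c "
from h import *
to(W(0,.1432,.150),-1.694)
f=env.grab_frame('side')
cv2.imwrite('pics/s9.png',cv2.resize(f[150:360,100:340],None,fx=2.4,fy=2.4)[:,:,::-1])
"
```

```text
units [-0.04  4.55  0.15] jawyaw -1.6925 chest-frame tcp [-0.0007  0.1463  0.241 ] F [-0.5  0.2  1. ] gap 0.0256 t 43.8 turn-y 0.01
```

View pics/s9.png

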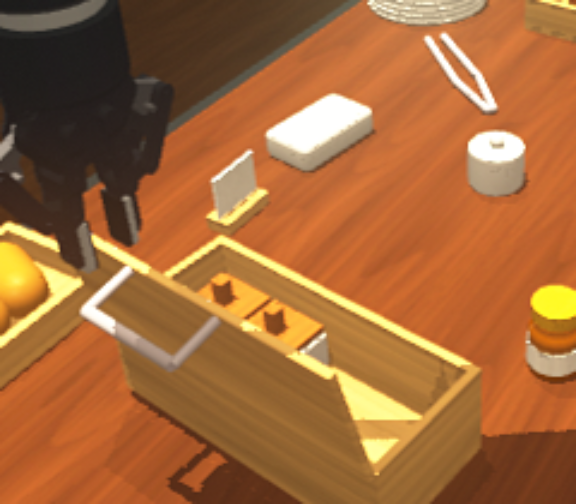

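The gripper is above the handle bar (bar middle at about (128,335), fingers straddling it in y). Descend and grip.

Request:
play_rows:
  turn:
    - [0,0,0]
    - [0,0,0]
    - [0,0,0]
    - [0,0,0]
    - [0,0,0]
    - [0,0,0]
    - [0,0,0]
    - [0,0,0]
    - [0,0,0]
    - [0,0,0]
  travel:
    - [0,1,0.15]
    - [0,1,0]
    - [0,1,0]
    - [0,1,0]
    - [0,0.55,0]
    - [0,0,0]
    - [0,0,0]
    - [0,0,0]
    - [0,0,0]
    - [0,0,0]
  fingers: [-0.4,-0.4,-0.4,-0.4,-0.4,-0.4,-1,-1,-1,-1]
  newtons: 40

```text
time_s: 45.12
position: [0.5533, 0.3449, 0.1513]
tool_rot: [0.044, 0.706, -0.705, -0.043]
force: [0.3, 1.7, 2.0]
finger_gap: 0.0083
```

Request:
play_rows:
  turn:
    - [0,0,0]
    - [0,0,0]
    - [0,0,0]
    - [0,0,0]
    - [0,0,0]
    - [0,0,0]
    - [0,0,0]
    - [0,0,0]
    - [0,0,0]
  travel:
    - [0,-0.36,0.57]
    - [0,-0.3,0.6]
    - [0,-0.24,0.62]
    - [0,-0.17,0.65]
    - [0,-0.11,0.66]
    - [0,-0.04,0.67]
    - [0,0.03,0.67]
    - [0,0.09,0.66]
    - [0,0.16,0.65]
  fingers: [-1,-1,-1,-1,-1,-1,-1,-1,-1]

```text
time_s: 46.25
position: [0.539, 0.2311, 0.1715]
tool_rot: [0.044, 0.707, -0.705, -0.043]
force: [-1.3, 2.9, 4.7]
finger_gap: 0.0082
```

Request:
play_rows:
  turn:
    - [0,0,0]
    - [0,0,0]
    - [0,0,0]
    - [0,0,0]
    - [0,0,0]
    - [0,0,0]
    - [0,0,0]
    - [0,0,0]
    - [0,0,0]
    - [0,0,0]
  travel:
    - [0,0.22,0.63]
    - [0,0.28,0.61]
    - [0,0.34,0.57]
    - [0,0.4,0.54]
    - [0,0.45,0.49]
    - [0,0.5,0.45]
    - [0,0.54,0.4]
    - [0,0.58,0.34]
    - [0,0.61,0.28]
    - [0,0,0]
  fingers: [-1,-1,-1,-1,-1,-1,-1,-1,-1,-1]

```text
time_s: 47.5
position: [0.5282, 0.1452, 0.0909]
tool_rot: [0.044, 0.706, -0.705, -0.044]
force: [-2.5, 6.4, 6.0]
finger_gap: 0.0084
```

```bash
python3 -c "
from h import *
to(W(0,-.058,.092),-1.694)"
```

```text
units [-0.02 -0.06 -0.03] jawyaw -1.6942 chest-frame tcp [-0.0004 -0.0585  0.0909] F [-2.5  6.4  6. ] gap 0.0084 t 47.5 turn-y -0.00
```

Request:
play_rows:
  turn:
    - [0,0,0]
    - [0,0,0]
    - [0,0,0]
    - [0,0,0]
    - [0,0,0]
    - [0,0,0]
    - [0,0,0]
    - [0,0,0]
    - [0,0,0]
    - [0,0,0]
  travel:
    - [0,0.12,0]
    - [0,0,0]
    - [0,0,0]
    - [0,0,0]
    - [0,-0.3,0]
    - [0,-1,0]
    - [0,-1,0]
    - [0,-1,0]
    - [0,-1,0]
    - [0,-1,0]
  fingers: [-1,-1,0,0,0,0,0,0,0,0]

```text
time_s: 48.75
position: [0.5281, 0.1445, 0.196]
tool_rot: [0.044, 0.706, -0.706, -0.043]
force: [-1.7, -0.5, 0.3]
finger_gap: 0.0428
```

Request:
play_rows:
  turn:
    - [0,0,0]
    - [0,0,0]
    - [0,0,0]
    - [0,0,0]
    - [0,0,0]
    - [0,0,0]
    - [0,0,0]
    - [0,0,0]
  travel:
    - [1,0,0.85]
    - [1,0,0.85]
    - [1,0,0.85]
    - [1,0,0.85]
    - [1,0,0.85]
    - [1,0,0.85]
    - [1,0,0.85]
    - [0,0,0]
  fingers: [0,0,0,0,1,1,1,1]

```text
time_s: 49.75
position: [0.3741, 0.0432, 0.195]
tool_rot: [0.045, 0.706, -0.706, -0.043]
force: [0.1, 0.5, 0.5]
finger_gap: 0.0852
```

```bash
python3 -c "
from h import *
f=env.grab_frame('side');g=env.grab_frame('top')
a=cv2.resize(f[180:400,120:400],(560,440));b=cv2.resize(g[140:310,120:270],(230,260));b=np.pad(b,((0,180),(0,0),(0,0)))
cv2.imwrite('pics/s10.png',np.hstack([a,b])[:,:,::-1])
to([.3691,.0396,.025],-1.694)
pr=lambda P:((proj('side',P)-[120,180])*2).round(0).tolist()
for th in(0,.06): print(pr([W(x,.065-.124*np.cos(th)+.05*np.sin(th),.09+.124*np.sin(th)+.05*np.cos(th)) for x in(.045,-.045)]),pr([W(x,.065-.13*np.cos(th),.09+.13*np.sin(th)) for x in (.148,-.148)]))
"
```

```text
units [0.28 8.5  0.25] jawyaw -1.6944 chest-frame tcp [-0.1401 -0.178   0.1949] F [ 0.3 -0.1 -0.7] gap 0.0853 t 49.9 turn-y -0.00
[[202.0, 134.0], [270.0, 166.0]] [[142.0, 134.0], [360.0, 245.0]]
[[199.0, 129.0], [267.0, 162.0]] [[141.0, 128.0], [360.0, 239.0]]
```

View pics/s10.png

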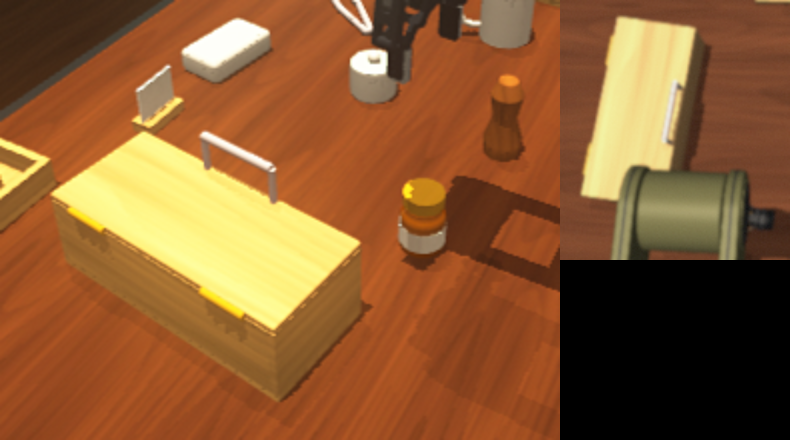

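The flap is shut: its front edge and handle match the zero-angle projection. Fetching the jar.

Request:
play_rows:
  turn:
    - [0,0,0]
    - [0,0,0]
    - [0,0,0]
    - [0,0,0]
    - [0,0,0]
    - [0,0,0]
    - [0,0,0]
    - [0,0,0]
    - [0,0,0]
    - [0,0,0]
  travel:
    - [0.28,0.5,0.2]
    - [0,1,0]
    - [0,1,0]
    - [0,1,0]
    - [0,1,0]
    - [0,1,0]
    - [0,1,0]
    - [0,1,0]
    - [0,0.7,0]
    - [0,0.3,0]
  fingers: [1,1,1,1,1,1,1,1,1,1]
  newtons: 30

```text
time_s: 51.1
position: [0.3676, 0.0405, 0.023]
tool_rot: [-0.043, -0.706, 0.706, 0.044]
force: [0.6, 0.6, 0.3]
finger_gap: 0.0855
```

Request:
play_rows:
  turn:
    - [0,0,0]
    - [0,0,0]
    - [0,0,0]
    - [0,0,0]
    - [0,0,0]
    - [0,0,0]
    - [0,0,0]
    - [0,0,0]
    - [0,0,0]
    - [0,0,0]
  travel:
    - [0,0,0]
    - [0,0,0]
    - [0,0,0]
    - [0,0,0]
    - [0,0,0]
    - [0,0,0]
    - [0,-0.5,0]
    - [0,-1,0]
    - [0,-1,0]
    - [0,-1,0]
  fingers: [1,-1,-1,-1,-1,-1,-1,-1,-1,-1]

```text
time_s: 52.35
position: [0.3676, 0.0404, 0.0944]
tool_rot: [0.043, 0.706, -0.706, -0.044]
force: [1.4, -0.8, -1.8]
finger_gap: 0.044
```

Request:
play_rows:
  turn:
    - [0,0,0]
    - [0,0,0]
    - [0,0,0]
    - [0,0,0]
    - [0,0,0]
    - [0,0,0]
  travel:
    - [0,-1,0]
    - [0,-1,0]
    - [0,-1,0]
    - [0,-1,0]
    - [0,-1,0]
    - [0,0,0]
  fingers: [-1,-1,-1,-1,-1,-1]

```text
time_s: 53.1
position: [0.369, 0.0404, 0.1955]
tool_rot: [0.045, 0.706, -0.706, -0.043]
force: [-0.1, 0.1, -2.2]
finger_gap: 0.0439
```

```bash
python3 -c "
from h import *
to(W(-.1,-.002,.190),-1.694)"
```

```text
units [-2.27  0.29 -9.  ] jawyaw -1.694 chest-frame tcp [-0.1455 -0.1821  0.1955] F [-0.1  0.1 -2.2] gap 0.0439 t 53.1 turn-y 0.00
```

Request:
play_rows:
  turn:
    - [0,0,0]
    - [0,0,0]
    - [0,0,0]
    - [0,0,0]
    - [0,0,0]
    - [0,0,0]
    - [0,0,0]
    - [0,0,0]
    - [0,0,0]
    - [0,0,0]
  travel:
    - [-0.25,0,-1]
    - [-0.25,0,-1]
    - [-0.25,0,-1]
    - [-0.25,0,-1]
    - [-0.25,0,-1]
    - [-0.25,0,-1]
    - [-0.25,0,-1]
    - [-0.25,0,-1]
    - [-0.27,0,-1]
    - [0,0,0]
  fingers: [-1,-1,-1,-1,-1,-1,-1,-1,-1,-1]

```text
time_s: 54.35
position: [0.4353, 0.2141, 0.1933]
tool_rot: [-0.042, -0.706, 0.706, 0.044]
force: [-0.4, -0.4, -1.7]
finger_gap: 0.0436
```

Request:
play_rows:
  turn:
    - [0,0,0]
    - [0,0,0]
    - [0,0,0]
    - [0,0,0]
    - [0,0,0]
    - [0,0,0]
    - [0,0,0]
  travel:
    - [0,0.6,0]
    - [0,1,0]
    - [0,1,0]
    - [0,0.7,0]
    - [0,0.2,0]
    - [0,0,0]
    - [0,0,0]
  fingers: [-1,-1,-1,-1,-1,-1,-1]

```text
time_s: 55.22
position: [0.4361, 0.2137, 0.1248]
tool_rot: [0.044, 0.706, -0.705, -0.043]
force: [-0.5, 0.1, -2.0]
finger_gap: 0.0437
```

```bash
python3 -c "
from h import *
to(W(-.1,-.002,.1225),-1.694)"
```

```text
units [-0.01  0.11  0.01] jawyaw -1.6941 chest-frame tcp [-0.1003 -0.0019  0.1248] F [-0.5  0.1 -2. ] gap 0.0437 t 55.2 turn-y -0.00
```

Request:
play_rows:
  turn:
    - [0,0,0]
    - [0,0,0]
    - [0,0,0]
    - [0,0,0]
  travel:
    - [0,0.06,0]
    - [0,0.05,0]
    - [0,0.04,0]
    - [0,0,0]
  fingers: [-1,-1,-1,-1]

```text
time_s: 55.72
position: [0.4364, 0.2135, 0.1231]
tool_rot: [0.044, 0.706, -0.706, -0.043]
force: [-2.2, -1.1, 6.3]
finger_gap: 0.0439
```

Request:
play_rows:
  turn:
    - [0,0,0]
    - [0,0,0]
    - [0,0,0]
    - [0,0,0]
    - [0,0,0]
    - [0,0,0]
    - [0,0,0]
    - [0,0,0]
    - [0,0,0]
    - [0,0,0]
  travel:
    - [0,0,0]
    - [0,0,0]
    - [0,0,0]
    - [0,0,0]
    - [0,-0.4,0]
    - [0,-1,0]
    - [0,-1,0]
    - [0,-1,0]
    - [0,-1,0]
    - [0,-1,0]
  fingers: [0.4,1,1,1,1,1,1,1,1,1]

```text
time_s: 56.98
position: [0.4356, 0.2134, 0.2308]
tool_rot: [0.044, 0.706, -0.706, -0.043]
force: [0.4, -0.0, 0.4]
finger_gap: 0.0854
```

Request:
play_rows:
  turn:
    - [0,0,0]
    - [0,0,0]
    - [0,0,0]
    - [0,0,0]
    - [0,0,0]
    - [0,0,0]
    - [0,0,0]
    - [0,0,0]
    - [0,0,0]
    - [0,0,0]
  travel:
    - [0,0,1]
    - [0,0,1]
    - [0,0,1]
    - [0,0,1]
    - [0,0,1]
    - [0,0,1]
    - [0,0,1]
    - [0,0,1]
    - [0,0,1]
    - [0,0,1]
  fingers: [1,1,1,1,1,1,1,1,1,1]

```text
time_s: 58.22
position: [0.4109, 0.0143, 0.23]
tool_rot: [-0.044, -0.706, 0.706, 0.043]
force: [-0.1, 0.0, 0.5]
finger_gap: 0.0857
```

```bash
python3 -c "
from h import *
to(W(-.1,-.002,.1225),-1.694)
f=env.grab_frame('side');g=env.grab_frame('top')
a=cv2.resize(f[180:400,120:400],(560,440));b=cv2.resize(g[140:310,120:270],(230,260));b=np.pad(b,((0,180),(0,0),(0,0)))
cv2.imwrite('pics/s11.png',np.hstack([a,b])[:,:,::-1])
"
```

```text
units [ -0.04   5.37 -10.04] jawyaw -1.694 chest-frame tcp [-0.1008 -0.2028  0.23  ] F [-0.1  0.   0.5] gap 0.0857 t 58.2 turn-y -0.00
```

View pics/s11.png

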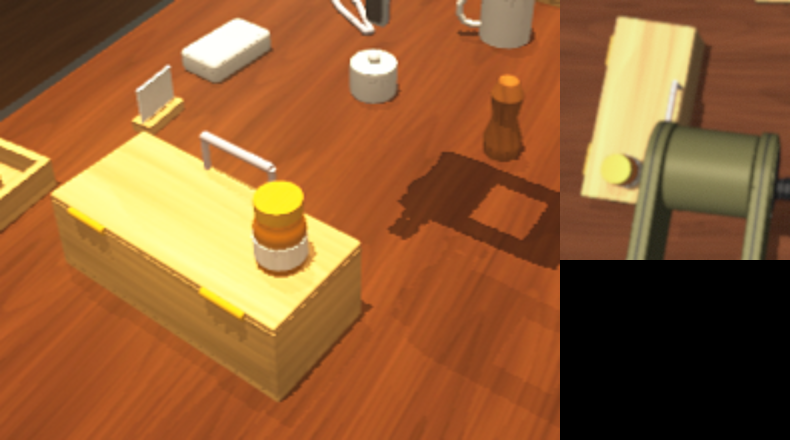

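The jar stands upright on the shut flap, at (280,225) in the crop. Before handing in, one full top view to make sure no third pot was hidden under the arm at the start.

```bash
python3 -c "
import cv2,numpy as np
a=cv2.imread('pics/t4.png');b=cv2.imread('pics/t2.png')
cv2.imwrite('pics/f12.png',cv2.resize(np.hstack([a[:,250:],b[:,250:]]),(800,540)))"
```

```text
(no output)
```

View pics/f12.png

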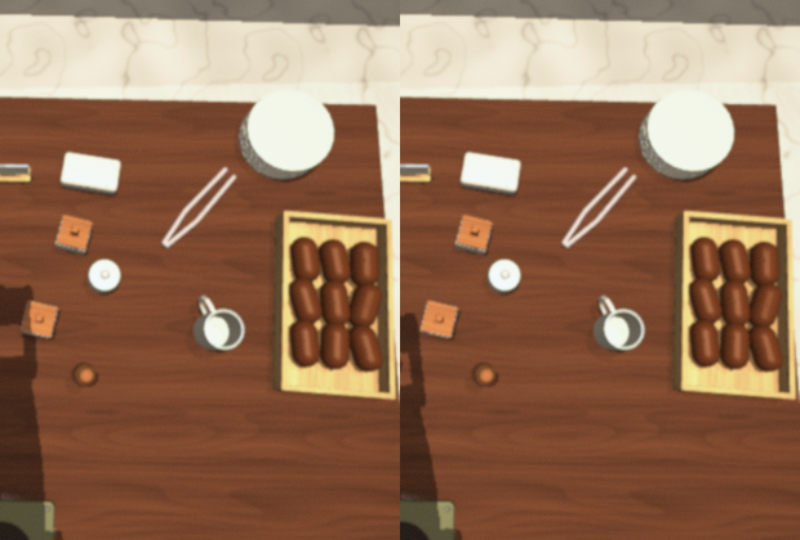

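Only two pots are present and the other tableware has not moved. Handing in.

```bash
python3 -c "
from rig import env
print(env.sign_off(), env.get_obs()['time_s'])"
```

```text
the job is handed in; nothing more can be done
the job is handed in; nothing more can be done
```

The job is done and handed in at about 58 s; `sign_off` gave no verdict. I set the honey jar on the table, opened the flap to about 1.8 rad, packed both pots into the far corner along the wall across from the hinge, shut the flap and put the jar back on it.

- **Pots:** Only two were present. With the flap open, the top camera put them at chest x ≈ 107 and 42 mm and y ≈ −24 mm, about 65 mm apart. I did not look at them again after shutting the flap. That fit read pot 1's lid about 4° off square and pot 2's about 0.3°; the limit is 5.7°.
- **Flap:** It shut flush; in the picture its front edge and handle match the zero-angle projection.
- **Honey jar:** It stands upright on the flap at about (−100, −2) mm in the chest frame, and the arm is clear of it.
- **Other tableware:** It shows no movement in the pictures.
- **What went wrong or disagreed:** My first pinch at the handle closed on nothing. The pictures put the real fingertips about 26 mm above the reported TCP, so I allowed for that in the later grasps.

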